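Load the engraving holder to match the sample and turn it over

TASK

Find the piece lying on the paper job card, fetch every brass fob of that same shape from its tray and lay each flat in a pocket of its own in the open hinged holder, pressed down level so that the holder can shut. Shut the blue backing leaf fully on them, turn the whole holder over and leave it lying flat, windows up ready for engraving, centred on the steel bench block with its length along the block's. Leave the fobs of other shapes in their trays, and do not disturb the finished pieces, the mallet or the tin.

Things in the scene. Friction and masses are not known exactly. Their poses are not given: they have to be found in the camera images.
- disc0: Brass key fob, round disc, 26 mm across, 7 mm thick, at the start flat in tray_disc (two or three of each shape are present). Origin: centre of its underside, z up.
- disc1: Brass key fob, round disc, 26 mm across, 7 mm thick, at the start flat in tray_disc (two or three of each shape are present). Origin: centre of its underside, z up.
- disc2: Brass key fob, round disc, 26 mm across, 7 mm thick, at the start flat in tray_disc (two or three of each shape are present). Origin: centre of its underside, z up.
- tag0: Brass key fob, plain rectangular tag, 26 x 16 mm, 7 mm thick, at the start flat in tray_tag (two or three of each shape are present). Origin: centre of its underside, z up. x runs along its length.
- tag1: Brass key fob, plain rectangular tag, 26 x 16 mm, 7 mm thick, at the start flat in tray_tag (two or three of each shape are present). Origin: centre of its underside, z up. x runs along its length.
- tag2: Brass key fob, plain rectangular tag, 26 x 16 mm, 7 mm thick, at the start flat in tray_tag (two or three of each shape are present). Origin: centre of its underside, z up. x runs along its length.
- cross0: Brass key fob, cross with four equal arms, 26 mm from tip to tip, arms 9 mm wide, 7 mm thick, at the start flat in tray_cross (two or three of each shape are present). Origin: centre of its underside, z up. x and y run along its arms.
- cross1: Brass key fob, cross with four equal arms, 26 mm from tip to tip, arms 9 mm wide, 7 mm thick, at the start flat in tray_cross (two or three of each shape are present). Origin: centre of its underside, z up. x and y run along its arms.
- cross2: Brass key fob, cross with four equal arms, 26 mm from tip to tip, arms 9 mm wide, 7 mm thick, at the start flat in tray_cross (two or three of each shape are present). Origin: centre of its underside, z up. x and y run along its arms.
- sample_disc: Finished bright steel-coloured piece, round disc, 26 mm across, 7 mm thick. Only the one lying on the paper job card is the sample for this job; the other two lie on a black leather pad. Origin: centre of its underside.
- sample_tag: Finished bright steel-coloured piece, plain rectangular tag, 26 x 16 mm, 7 mm thick. Only the one lying on the paper job card is the sample for this job; the other two lie on a black leather pad. Origin: centre of its underside.
- sample_cross: Finished bright steel-coloured piece, cross with four equal arms, 26 mm from tip to tip, arms 9 mm wide, 7 mm thick. Only the one lying on the paper job card is the sample for this job; the other two lie on a black leather pad. Origin: centre of its underside.
- tray_disc: Low wooden tray holding the disc fobs (which tray stands where varies), 132 (x) x 96 (y) x 14 mm, walls and floor 4 mm. Fixed. Origin: centre of its underside.
- tray_tag: Low wooden tray holding the tag fobs (which tray stands where varies), 132 (x) x 96 (y) x 14 mm, walls and floor 4 mm. Fixed. Origin: centre of its underside.
- tray_cross: Low wooden tray holding the cross fobs (which tray stands where varies), 132 (x) x 96 (y) x 14 mm, walls and floor 4 mm. Fixed. Origin: centre of its underside.
- sample_spot (a point): Middle of the top of the paper job card (70 x 90 mm, 3 mm thick, flat on the bench near the trays) on which the sample lies.
- holder: Loose two-leaf holder, 104 (x) x 42 (y) x 20.3 mm when shut, 0.37 kg. Frame on the bare steel nest leaf: origin at the centre of its outer face, z from there into the holder (up at the start, down once turned over). Leaves are flush all round when shut; small hinge knuckles stand 4 mm proud at both ends of the +y edge. It can be gripped across its 42 mm width and stands steadily on its ends.
- pocket1 (a point): Centre of the floor of the middle pocket. The nest leaf is 10 mm thick with three pockets along x (centres at x = -34, 0, 34 mm), each 30 x 30 mm and 2.5 mm deep, floors 7.5 mm above the nest's outer face, each with an 18 x 18 mm window through it. A fob in a pocket stands 4.5 mm proud of the rim.
- hinge (a point): Middle of the hinge line, which runs along the holder's x axis on the nest's +y edge (y = 21 mm, z = 10.3 mm). The blue backing leaf, same 104 x 42 mm and 10 mm thick, 0.08 kg, has a 4.8 mm deep padded recess that covers the fobs.
- lid (a joint): Angle of the blue backing leaf: 0 shut, 3.1 folded right back flat on the bench beside the nest. The hinge is stiff (0.04 N m): the leaf stays where it is left, and only the hinge and a grip across both leaves keep the holder shut while it is carried. At the start it is half open.
- lug (a point): Centre of the thumb lug on the backing leaf's free edge: a tab 12 mm along the edge, 16 mm outward, 7 mm thick, at x = +34 mm along the edge and 50 mm from the hinge line (5 mm from the hinge plane towards the leaf's back). It can be pinched across its 12 mm width and swung up about the hinge; the leaf can then be pushed over shut.
- block: Bright steel bench block, 130 (x) x 100 (y) x 22 mm high, fixed. Origin: centre of its underside; x is its long axis.
- mallet: Rubber mallet lying on the bench beyond the block (head 56 mm high, wooden handle 210 mm): a bystander. Origin: underside of its head.
- tin: Round white tin of setting pitch, 90 mm across, 24 mm high: a bystander. Origin: centre of its underside.

How it is judged:
By the outcome, as a careful person would: the job done as asked, in the order asked, and still so for the second after the job is handed in, with the robot touching nothing.
Of disc0, disc1, disc2 only 2 to 3 are there at a start; the rules pass over those that are not, and their reading is None.
Of tag0, tag1, tag2 only 2 to 3 are there at a start; the rules pass over those that are not, and their reading is None.
Of cross0, cross1, cross2 only 2 to 3 are there at a start; the rules pass over those that are not, and their reading is None.
At some moment in a run one of holder may be knocked a few centimetres aside while the robot is not near it.
It also fails if it takes over 208 s, if anything falls off the work surface, if the arm or the gripper's body presses on something with over 40 N, if the wrist force passes 120 N, or if a joint passes its speed limit or range.

ROBOT

A 6-joint arm with a two-finger parallel gripper is mounted at the origin on the work surface. World frame = base frame: x ahead of the robot, y to its left, z up, the work surface at z = 0. Lengths are in m, angles in rad, forces in N, time in s.
With the tool pointing down it reaches from about 0.25 to 0.725 m from the base axis. Payload 9.7 kg.
Tool frame: the origin (TCP) lies midway between the tips of the shut fingers; the grasp point (between the pads) lies 19 mm behind it; z points along the fingers, y is the line along which they close (so a half turn about z gives the same grasp; the last joint's range is limited). The gripper opens to 85 mm and grips with 20 to 120 N. Pads are 22 mm wide; open, the fingers measure 114 mm over their backs; the gripper's body (76 mm by 85 mm) begins 54 mm behind the grasp point. The pads swing forward as they close: fully open they stand 13 mm farther back than shut.
Start: joints at [1.206, 0.087, 0.176, 1.66, 0, 1.571], TCP at [0.196, 0.514, 0.231] pointing down, gripper open.
Joint ranges: [-3.13, 3.13], [-0.85, 1.81], [-1.15, 1.24], [-2.2, 2.28], [-1.44, 1.52], [-3.14, 3.14]. Speed limits (rad/s): [2.22, 2.22, 2.57, 3.14, 3.14, 3.14].

INTERFACE

Orientations are given as a unit quaternion [w, x, y, z].
In Python, from cell import env gives the robot as it stands. The module is installed in compiled form; this text tells all that it offers.
- The arm moves only by the tool arm_command, never from a script. Its argument "steps" is text: rows parted by semicolons, each of 7 numbers parted by spaces: the shift along the tool's x, y, z in mm, then the turn, a rotation vector about the tool's x, y, z in rad, then the gripper's target within -1 to 1 (fully open at 1, half-way at 0, shut at -1). A call has 1 to 12 rows; each row is the pose to reach, as a shift and turn from the pose commanded when the call began, along the tool's axes at that moment; what a row does not reach only later rows make up. A row lasts 1/10 s, in which the tool goes at most 50 mm and 8.59 degrees, less where a joint would pass 70% of its speed; a pose out of reach is approached as far as the arm can. A call with a gripper value outside its range is refused whole. The fingers move at their own pace and stop on an object; the grip force is fixed at half the most. Time passes only in rows, so rows that repeat a pose let the fingers close. It gives the time, the measured TCP pose, the force, the opening and the grip force at its end, in the units of the state.
- env.read_state(): the state, without advancing time (a new reading comes with each control period).
- env.capture(name): name is "side" or "top" or "wrist"; returns (picture, depth): 420x560x3 uint8, red, green, blue; 420x560 float32, m along the optical axis (not along the pixel's ray), 0 where there is no reading.
- env.camera_params(name): a dict with "mtx" (3x3 intrinsics, pixels), "dist_coeffs" ([k1, k2, p1, p2, k3] as OpenCV has them; the pictures are not rectified), "xyz" and "rotation" of the camera in the world. Camera axes: x right, y up, looking along -z (the intrinsics and any distortion apply to the point x, -y, -z); pixel columns grow to the right and rows downward; lengths in m; the calibration is good to about 2 mm. A picture is of the moment at which its call begins: read the wrist's pose just before it. camera_params takes no time and is no camera call; for the wrist camera it gives the pose at the moment of the call.
- env.close_job(): hands the job in; it is judged then, once.
Trained networks look in the newest picture that a camera, given by its name, has taken for a name from the list of things; names that differ only in an ending like _2 or _b are one class to them, and where a whole thing is asked for, a point or a joint stands for the part that bears it (a point fixed in the world has none). Each returns a list of dicts, best first, with "confidence" (0 to 1); they miss things now and then, are a little off and sometimes report something else, mostly with a low value. They report only what shows in the picture. A call takes as long as a camera call.
- env.recognise(camera, query): "centre" ([x, y, z] in m, in world coordinates, good to about 4 mm: the middle of the surface that is visible of it).
- env.place_of(camera, query): "centre" ([x, y, z] in m, in world coordinates, good to about 4 mm: a listed point, or the origin of a listed thing).
The state is a dict: "time_s": time; "q": joint angles; "dq": joint speeds; "effort": joint torques, N m; "ee_pos": TCP position; "tcp_rot": TCP orientation; "ft_force": force on the tool from outside, world axes, zero at the start; "wrist_torque": the same for the moment, N m; "gripper_width": finger opening in m; "gripper_force": force on a finger pad.
Only numpy, scipy, OpenCV 4.12 (cv2) and the standard library are available. Lean on these libraries where they do the work, as an engineer would, in place of code of your own. Each camera call takes 0.05 s, during which the arm holds its last target. There are 200 camera calls.

## Working session

There is one attempt and no reset: what is moved stays moved. The work goes in short steps, Python scripts to look and compute and a tool call to move; the robot and the scene stay as the last step left them, time stands still between calls to the robot, and variables do not carry over. Pictures are saved under pics/ and viewed, at most 14 in all, crops included, and the job is handed in when it is done.

Besides the shell and the picture viewer there is one more tool, called by a JSON object that holds its "name" and its "arguments". arm_command: Moves the arm, as the interface text tells. Its arguments: {"type":"object","properties":{"steps":{"type":"string"}},"required":["steps"]}

```bash
mkdir -p pics; cat > h.py <<'E'
import numpy as np, cv2
from cell import env
from scipy.spatial.transform import Rotation as R
def rot(p):
    r=np.array(p["rotation"],float)
    return r if r.shape==(3,3) else R.from_quat(r,scalar_first=True).as_matrix()
def cap(cam,name=None):
    p=env.camera_params(cam); im,d=env.capture(cam)
    if name: cv2.imwrite(f"pics/{name}.png",im[:,:,::-1])
    return im,d,p
def cloud(d,p):
    h,w=d.shape; u,v=np.meshgrid(np.arange(w),np.arange(h))
    uv=np.stack([u,v],-1).reshape(-1,1,2).astype(np.float64)
    n=cv2.undistortPoints(uv,np.array(p["mtx"],float),np.array(p["dist_coeffs"],float)).reshape(h,w,2)
    P=np.stack([n[...,0]*d,-n[...,1]*d,-d],-1)
    W=P@rot(p).T+np.array(p["xyz"]); W[d==0]=np.nan
    return W
def st():
    s=env.read_state(); print("t %.2f"%s["time_s"],"tcp",np.round(s["ee_pos"],4),"q",np.round(s["tcp_rot"],4),"F",np.round(s["ft_force"],1),"w %.4f"%s["gripper_width"],"gf %.1f"%s["gripper_force"]); return s
E
python3 - <<'E'
from h import *
s=st(); print(np.round(s["q"],3))
for c in("top","side"):
    im,d,p=cap(c,c+"0"); np.save(c+"0.npy",cloud(d,p)); print(c,np.round(p["xyz"],3))
    for q in["disc0","tag0","cross0","sample_disc","sample_tag","sample_cross","holder","pocket1","hinge","lug","block","sample_spot","mallet","tin","tray_disc","tray_tag","tray_cross"]:
        print(q,[(np.round(r["centre"],3).tolist(),round(r["confidence"],2)) for r in env.place_of(c,q)[:4]])
E
```

```text
t 0.00 tcp [0.1961 0.5136 0.2306] q [-1.000e-04  1.814e-01  9.834e-01 -7.000e-04] F [-0.2 -0.4 -0.1] w 0.0852 gf 0.0
[ 1.206  0.087  0.175  1.66  -0.     1.571]
top [0.551 0.039 1.063]
disc0 [([0.534, 0.15, 0.007], 0.6), ([0.502, 0.144, 0.002], 0.52)]
tag0 [([0.548, 0.249, 0.001], 0.59), ([0.508, 0.252, 0.007], 0.48), ([0.467, 0.248, 0.002], 0.42), ([0.522, -0.058, 0.008], 0.22)]
cross0 [([0.557, 0.358, 0.001], 0.65)]
sample_disc [([0.676, 0.071, 0.004], 0.43)]
sample_tag [([0.674, 0.192, -0.001], 0.67), ([0.677, 0.067, 0.007], 0.6)]
sample_cross [([0.691, 0.001, 0.004], 0.47), ([0.515, 0.354, 0.004], 0.26)]
holder [([0.499, -0.057, -0.002], 0.7), ([0.544, 0.144, -0.002], 0.36)]
pocket1 [([0.493, -0.057, 0.006], 0.83)]
hinge [([0.519, -0.055, 0.008], 0.77)]
lug [([0.555, -0.083, 0.053], 0.65), ([0.73, -0.283, 0.005], 0.61)]
block [([0.519, -0.296, -0.002], 0.81)]
sample_spot []
mallet [([0.73, -0.284, 0.003], 0.95)]
tin [([0.684, -0.12, 0.004], 0.98), ([0.502, 0.246, -0.001], 0.55)]
tray_disc [([0.542, 0.147, -0.0], 0.91)]
tray_tag [([0.502, 0.244, 0.002], 0.83)]
tray_cross [([0.516,
[... 466 characters left out ...]
.0], 0.63), ([0.689, 0.005, 0.005], 0.42), ([0.476, 0.354, 0.005], 0.18)]
holder [([0.499, -0.062, 0.003], 0.57)]
pocket1 [([0.501, -0.058, 0.003], 0.81)]
hinge [([0.518, -0.052, 0.012], 0.87), ([0.546, 0.254, 0.003], 0.48), ([0.679, 0.071, 0.002], 0.38)]
lug [([0.55, -0.082, 0.054], 0.89)]
block [([0.516, -0.296, -0.002], 0.89)]
sample_spot [([0.676, 0.202, 0.005], 0.96)]
mallet [([0.733, -0.285, 0.001], 0.57), ([0.509, 0.246, -0.001], 0.43), ([0.685, -0.117, -0.0], 0.27)]
tin [([0.686, -0.121, -0.0], 0.76)]
tray_disc [([0.538, 0.146, -0.006], 0.59)]
tray_tag [([0.505, 0.244, 0.0], 0.63), ([0.685, -0.121, 0.003], 0.21), ([0.51, 0.249, 0.004], 0.16)]
tray_cross [([0.516, 0.353, -0.0], 0.89)]
```

View pics/top0.png

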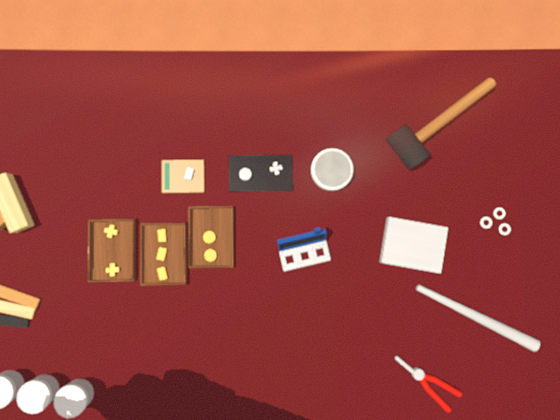

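View pics/side0.png

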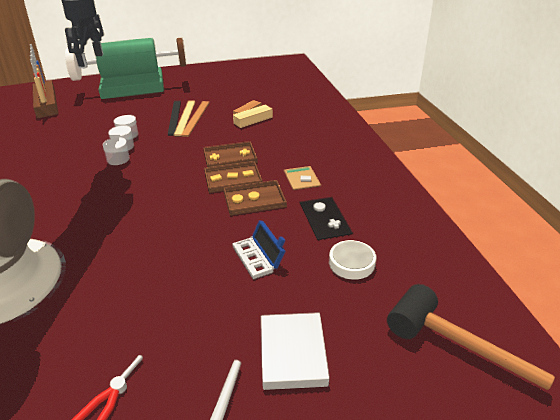

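The card at (183,175) holds a steel rectangular tag at (188,173), so the job is the three tags in the middle tray at (162,235), (160,254) and (162,273). The holder is at (304,252), with its lid leaning back towards +x. The block is at (415,245).

```bash
cat >> h.py <<'E'
def fit(W,m,minn=20):
    """min-area rects in world xy for the mask components"""
    n,l,s,c=cv2.connectedComponentsWithStats(m.astype(np.uint8))
    out=[]
    for i in range(1,n):
        if s[i,4]<minn: continue
        P=W[l==i]; P=P[~np.isnan(P[:,0])]
        if len(P)<minn: continue
        (x,y),(w,h),a=cv2.minAreaRect((P[:,:2]*1000).astype(np.float32))
        if w<h: w,h,a=h,w,a+90
        a=(a+90)%180-90
        out.append((round(x,1),round(y,1),round(w,1),round(h,1),round(a,1),round(float(np.median(P[:,2]))*1000,1),c[i].round().tolist()))
    return out
def brass(im):
    h=cv2.cvtColor(im,cv2.COLOR_RGB2HSV); return (h[...,0]>18)&(h[...,0]<36)&(h[...,1]>130)&(h[...,2]>130)
def go(x,y,z,yaw,Rt=None):
    """tool down with closing axis y at world angle yaw(deg); prints shift mm, rotvec"""
    s=env.read_state(); R0=R.from_quat(s["tcp_rot"],scalar_first=True)
    if Rt is None:
        best=None
        for k in(0,180):
            a=np.radians(yaw+k); ty=np.array([np.cos(a),np.sin(a),0]); tz=np.array([0,0,-1.]); tx=np.cross(ty,tz)
            r=R0.inv()*R.from_matrix(np.stack([tx,ty,tz],1))
            if best is None or r.magnitude()<best.magnitude(): best=r
        r=best
    else: r=R0.inv()*Rt
    d=R0.inv().apply(np.array([x,y,z])-1000*np.array(s["ee_pos"]))
    print("shift",d.round(1),"rv",r.as_rotvec().round(4), "deg %.0f"%np.degrees(r.magnitude()))
E
python3 - <<'E'
from h import *
for c in("top","side"):
    im=cv2.imread(f"pics/{c}0.png")[:,:,::-1]; W=np.load(c+"0.npy")
    print(c,"brass")
    for f in fit(W,brass(im)&(W[...,1]<.31)&(W[...,1]>.19)&(W[...,0]<.6)&(W[...,0]>.4),15): print(f)
    g=im.astype(int); wh=(g.min(-1)>150)
    print("white")
    for f in fit(W,wh&(W[...,1]<.0)&(W[...,0]<.6)&(W[...,0]>.43)&(W[...,1]>-.4),60): print(f)
    b=(g[...,2]>g[...,0]+30)&(W[...,0]<.62)&(W[...,1]<.05)&(W[...,1]>-.2)
    P=W[b]; 
    print("blue",len(P),np.nanmin(P,0).round(3),np.nanmax(P,0).round(3),fit(W,b,40))
W=np.load("top0.npy")
s=env.read_state();R0=R.from_quat(s["tcp_rot"],scalar_first=True).as_matrix();print(R0.round(3))
p=env.camera_params("wrist");print(np.round(p["xyz"],3),rot(p).round(3),np.round(p["mtx"],1).tolist())
go(504,250,140,0)
E
```

```text
top brass
(547.9, 252.6, 28.2, 19.8, 1.5, 6.6, [162.0, 235.0])
(507.5, 252.4, 28.5, 19.1, -15.1, 7.8, [161.0, 254.0])
(465.7, 251.3, 27.7, 19.7, 13.5, 9.7, [162.0, 273.0])
white
(517.9, -297.2, 142.0, 103.6, 78.8, 21.1, [414.0, 245.0])
(497.9, -57.0, 108.2, 46.6, -77.7, 7.8, [304.0, 255.0])
blue 442 [ 0.511 -0.105 -0.001] [0.557 0.004 0.063] [(536.0, -50.9, 110.4, 30.8, -77.8, 43.2, [302.0, 239.0])]
side brass
(544.6, 247.3, 23.1, 16.9, 3.1, 12.3, [248.0, 172.0])
(505.7, 247.3, 25.1, 12.6, -8.4, 13.0, [232.0, 174.0])
(464.9, 247.4, 24.4, 16.4, 3.1, 13.0, [216.0, 177.0])
white
(497.9, -58.9, 107.7, 44.6, -77.6, 10.4, [252.0, 256.0])
(521.3, -287.2, 150.5, 102.8, 79.1, 22.9, [293.0, 348.0])
blue 429 [ 0.508 -0.105  0.002] [0.557 0.001 0.065] [(533.2, -51.8, 106.8, 31.8, -77.3, 41.2, [270.0, 244.0])]
[[-0.934  0.357  0.   ]
 [ 0.357  0.934 -0.   ]
 [-0.    -0.    -1.   ]]
[0.116 0.544 0.374] [[ 0.356 -0.882 -0.308]
 [ 0.935  0.336  0.117]
 [ 0.    -0.329  0.944]] [[332.2, 0.0, 273.9], [0.0, 332.2, 210.5], [0.0, 0.0, 1.0]]
shift [-381.6 -136.6   91.3] rv [-0.     0.     1.206] deg 69
```

```bash
python3 - <<'E'
from h import *
go(507,252,120,90)
E
```

```text
shift [-383.7 -133.7  111.3] rv [-0.      0.     -0.3648] deg 21
```

{"name": "arm_command", "arguments": {"steps": "-384 -134 111 0 0 -0.365 -0.1;-384 -134 111 0 0 -0.365 -0.1;-384 -134 111 0 0 -0.365 -0.1;-384 -134 111 0 0 -0.365 -0.1;-384 -134 111 0 0 -0.365 -0.1;-384 -134 111 0 0 -0.365 -0.1;-384 -134 111 0 0 -0.365 -0.1;-384 -134 111 0 0 -0.365 -0.1;-384 -134 111 0 0 -0.365 -0.1;-384 -134 111 0 0 -0.365 -0.1;-384 -134 111 0 0 -0.365 -0.1;-384 -134 111 0 0 -0.365 -0.1"}}

```text
time_s: 3.0
ee_pos: [0.5067, 0.2523, 0.1207]
tcp_rot: [0.0, -0.0, 1.0, 0.0]
ft_force: [-0.3, 0.1, 0.2]
gripper_width: 0.0382
gripper_force: 0.0
```

```bash
python3 - <<'E'
from h import *
st(); im,d,p=cap("wrist","w1"); W=cloud(d,p)
for f in fit(W,brass(im)&(W[...,2]>.006)&(W[...,2]<.02),50): print(f)
E
```

```text
t 3.00 tcp [0.5067 0.2523 0.1207] q [ 1.e-04 -4.e-04  1.e+00  2.e-04] F [-0.3  0.1  0.2] w 0.0382 gf 0.0
```

View pics/w1.png

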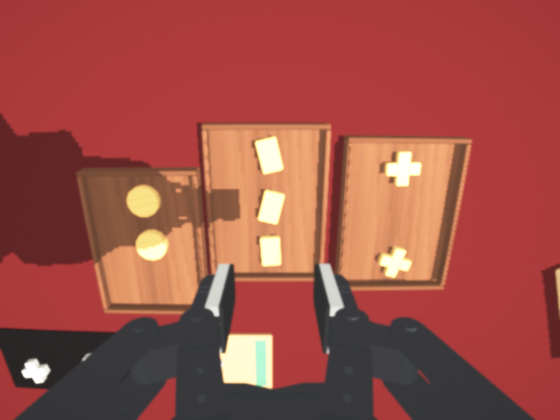

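The three tags show at (268,155), (271,207) and (271,251), bright and low in saturation, so I will loosen the colour mask.

```bash
sed -i 's/^def brass.*/def brass(im):/; s/^    h=cv2.cvtColor(im.*/    g=im.astype(int); return (g[...,0]>150)\&(g[...,1]>0.78*g[...,0])\&(g[...,2]<0.85*g[...,0])/' h.py
python3 - <<'E'
from h import *
im,d,p=cap("wrist"); W=cloud(d,p)
print(im[207,271],im[207,300],W[207,271],W[207,300])
for f in fit(W,brass(im)&(W[...,2]>.004)&(W[...,2]<.02),50): print(f)
E
```

```text
[255 255 232] [237 164 115] [0.50679106 0.25030366 0.00939107] [0.50871218 0.27419534 0.00354474]
(465.5, 248.5, 27.7, 17.5, 13.3, 10.2, [264.0, 150.0])
(469.2, 346.9, 25.0, 9.6, -34.9, 8.7, [394.0, 162.0])
(501.9, 146.0, 25.6, 25.1, -63.3, 10.7, [143.0, 201.0])
(508.3, 249.8, 28.9, 17.6, -13.4, 10.1, [267.0, 204.0])
(542.4, 147.9, 28.5, 25.1, -29.4, 10.6, [151.0, 241.0])
(547.8, 249.5, 30.2, 17.8, 4.3, 9.8, [270.0, 250.0])
(551.2, 353.7, 24.9, 11.7, -59.4, 8.8, [390.0, 254.0])
(558.5, 368.9, 19.7, 8.4, 25.7, 9.6, [406.0, 262.0])
(567.3, 353.7, 19.6, 7.6, 41.9, 10.1, [388.0, 271.0])
```

```bash
sed -i 's/&(g\[\.\.\.,2\]<0.85\*g\[\.\.\.,0\])//' h.py
python3 - <<'E'
from h import *
im,d,p=cap("wrist"); W=cloud(d,p)
F=[f for f in fit(W,brass(im)&(W[...,2]>.004)&(W[...,2]<.02),50) if 200<f[1]<300]
for f in F:
    print(f); go(f[0],f[1],30,90+f[4]);
E
```

```text
(465.7, 248.6, 28.2, 17.5, 13.2, 10.7, [268.0, 155.0])
shift [41.  -3.9 90.8] rv [ 0.0003  0.0007 -0.2286] deg 13
(508.2, 250.0, 29.0, 17.8, -13.9, 10.8, [270.0, 206.0])
shift [-1.5 -2.6 90.8] rv [0.0005 0.0006 0.2443] deg 14
(547.9, 249.6, 30.4, 17.9, 4.1, 10.7, [270.0, 250.0])
shift [-41.2  -3.1  90.9] rv [ 0.0004  0.0007 -0.0698] deg 4
```

{"name": "arm_command", "arguments": {"steps": "-1.5 -2.6 50 0 0 0.244 -0.1;-1.5 -2.6 85 0 0 0.244 -0.1;-1.5 -2.6 100 0 0 0.244 -0.1;-1.5 -2.6 108 0 0 0.244 -0.1;-1.5 -2.6 113.5 0 0 0.244 -0.1;-1.5 -2.6 113.5 0 0 0.244 -0.1;-1.5 -2.6 113.5 0 0 0.244 -0.1;-1.5 -2.6 113.5 0 0 0.244 -1;-1.5 -2.6 113.5 0 0 0.244 -1;-1.5 -2.6 113.5 0 0 0.244 -1;-1.5 -2.6 113.5 0 0 0.244 -1;-1.5 -2.6 113.5 0 0 0.244 -1"}}

```text
time_s: 4.35
ee_pos: [0.5093, 0.2493, 0.008]
tcp_rot: [0.001, 0.122, 0.993, 0.0]
ft_force: [-1.1, -0.3, 6.6]
gripper_width: 0.0129
gripper_force: 58.6
```

{"name": "arm_command", "arguments": {"steps": "0 0 0 0 0 0 -1;0 0 0 0 0 0 -1;0 0 -20 0 0 0 -1;0 0 -50 0 0 0 -1;0 0 -93 0 0 0 -1;0 0 -93 0 0 0 -1;0 0 -93 0 0 0 -1"}}

```text
time_s: 5.05
ee_pos: [0.5093, 0.2493, 0.1011]
tcp_rot: [0.001, 0.122, 0.993, 0.001]
ft_force: [0.2, -0.6, -0.9]
gripper_width: 0.0133
gripper_force: 58.6
```

```bash
python3 - <<'E'
from h import *
st(); im,d,p=cap("wrist","w2"); W=cloud(d,p)
im2,d2,p2=cap("top"); W2=cloud(d2,p2); g=im2.astype(int)
m=(g.min(-1)>150)&(W2[...,1]<.05)&(W2[...,0]<.6)&(W2[...,0]>.4)&(W2[...,1]>-.2)
print(fit(W2,m,60))
E
```

```text
t 5.05 tcp [0.5093 0.2493 0.1011] q [1.100e-03 1.216e-01 9.926e-01 7.000e-04] F [ 0.2 -0.6 -0.9] w 0.0133 gf 58.6
[(504.9, -89.0, 43.2, 35.5, 13.2, 8.3, [321.0, 251.0])]
```

View pics/w2.png

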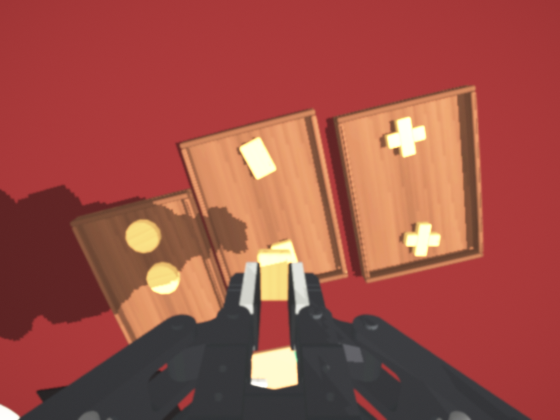

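The held tag shows between the fingers at (275,275). I'll check its tilt from the depth, since the width of 13.3 mm looks low.

```bash
python3 - <<'E'
from h import *
im,d,p=cap("wrist"); W=cloud(d,p); s=env.read_state()
R0=R.from_quat(s["tcp_rot"],scalar_first=True)
T=R0.inv().apply(W.reshape(-1,3)-np.array(s["ee_pos"])).reshape(W.shape)*1000
for v in range(240,312,5): print(v,[tuple(T[v,u].round(0).astype(int)) for u in (262,268,274,280,286)], im[v,274])
cv2.imwrite("pics/w2c.png",cv2.resize(im[220:330,210:340,::-1],None,fx=5,fy=5))
E
```

```text
240 [(np.int64(-22), np.int64(-9), np.int64(94)), (np.int64(-22), np.int64(-4), np.int64(94)), (np.int64(-22), np.int64(0), np.int64(94)), (np.int64(-22), np.int64(5), np.int64(94)), (np.int64(-22), np.int64(10), np.int64(94))] [205 134  94]
245 [(np.int64(-26), np.int64(-9), np.int64(95)), (np.int64(-26), np.int64(-4), np.int64(94)), (np.int64(-27), np.int64(0), np.int64(96)), (np.int64(-25), np.int64(5), np.int64(92)), (np.int64(-23), np.int64(9), np.int64(88))] [212 147  96]
250 [(np.int64(15), np.int64(-6), np.int64(2)), (np.int64(15), np.int64(-3), np.int64(1)), (np.int64(15), np.int64(0), np.int64(1)), (np.int64(15), np.int64(3), np.int64(1)), (np.int64(15), np.int64(6), np.int64(1))] [240 201 118]
255 [(np.int64(15), np.int64(-5), np.int64(-3)), (np.int64(15), np.int64(-3), np.int64(-4)), (np.int64(15), np.int64(0), np.int64(-4)), (np.int64(15), np.int64(3), np.int64(-3)), (np.int64(14), np.int64(6), np.int64(-2))] [255 255 217]
260 [(np.int64(12), np.int64(-6), np.int64(-3)), (np.int64(12), np.int64(-3), np.int64(-3)), (np.int64(12), np.int64(0), np.int64(-3)), (np.int64(12),
[... 1746 characters left out ...]
64(-6), np.int64(-3)), (np.int64(-11), np.int64(-3), np.int64(-3)), (np.int64(-11), np.int64(0), np.int64(-2)), (np.int64(-11), np.int64(3), np.int64(-3)), (np.int64(-10), np.int64(6), np.int64(-3))] [223 147  93]
305 [(np.int64(-85), np.int64(-10), np.int64(99)), (np.int64(-85), np.int64(-5), np.int64(99)), (np.int64(-85), np.int64(0), np.int64(98)), (np.int64(-85), np.int64(6), np.int64(99)), (np.int64(-86), np.int64(11), np.int64(100))] [175  61  61]
310 [(np.int64(-90), np.int64(-10), np.int64(98)), (np.int64(-90), np.int64(-5), np.int64(98)), (np.int64(-90), np.int64(0), np.int64(99)), (np.int64(-90), np.int64(6), np.int64(99)), (np.int64(-90), np.int64(11), np.int64(98))] [174  60  60]
```

View pics/w2c.png

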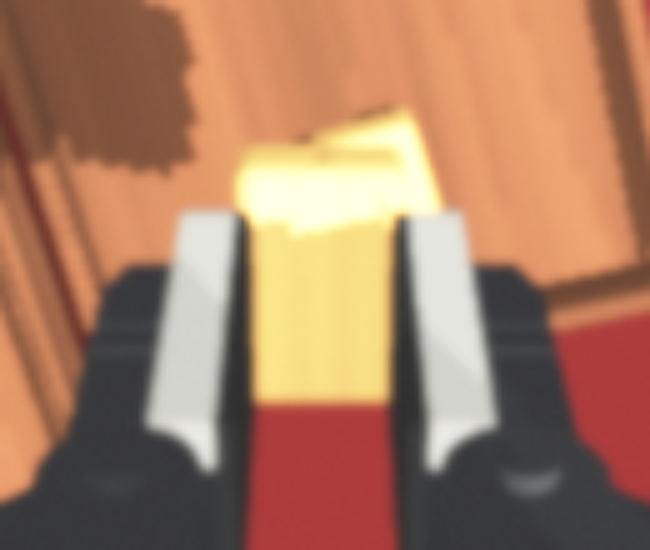

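The tag is held level. Its top is 3 mm above the TCP and its centre is at tool x ≈ +1.5. Next I go over the holder.

```bash
python3 - <<'E'
from h import *
go(498,-57,120,102.3)
E
```

```text
shift [ -64.  -299.2  -21.2] rv [-0.0009 -0.0017 -0.4584] deg 26
```

{"name": "arm_command", "arguments": {"steps": "-64 -299 -21 0 0 -0.458 -1;-64 -299 -21 0 0 -0.458 -1;-64 -299 -21 0 0 -0.458 -1;-64 -299 -21 0 0 -0.458 -1;-64 -299 -21 0 0 -0.458 -1;-64 -299 -21 0 0 -0.458 -1;-64 -299 -21 0 0 -0.458 -1;-64 -299 -21 0 0 -0.458 -1;-64 -299 -21 0 0 -0.458 -1;-64 -299 -21 0 0 -0.458 -1;-64 -299 -21 0 0 -0.458 -1"}}

```text
time_s: 6.3
ee_pos: [0.4985, -0.0555, 0.1204]
tcp_rot: [-0.0, -0.108, 0.994, 0.0]
ft_force: [0.7, 0.1, -0.1]
gripper_width: 0.0131
gripper_force: 58.7
```

```bash
python3 - <<'E'
from h import *
st(); im,d,p=cap("wrist","w3"); W=cloud(d,p); g=im.astype(int)
m=(g.min(-1)>140)&(W[...,2]>.006)&(W[...,2]<.015)
print(fit(W,m,100))
# pocket floors / windows
print([(q,[(np.round(r["centre"],4).tolist(),round(r["confidence"],2)) for r in env.place_of("wrist",q)[:2]]) for q in("pocket1","hinge","lug")])
E
```

```text
t 6.30 tcp [ 0.4985 -0.0555  0.1204] q [-3.000e-04 -1.077e-01  9.942e-01  1.000e-04] F [ 0.7  0.1 -0.1] w 0.0131 gf 58.7
[(515.5, -237.1, 116.0, 51.3, 19.8, 10.7, [49.0, 174.0]), (498.0, -58.0, 104.0, 44.5, -77.9, 8.8, [271.0, 205.0]), (501.8, 145.5, 25.2, 24.8, 40.6, 10.9, [497.0, 257.0]), (540.9, 147.9, 25.3, 25.1, 17.7, 10.9, [480.0, 295.0])]
[('pocket1', [([0.4984, -0.0559, 0.0094], 0.68)]), ('hinge', [([0.5158, -0.0602, 0.0054], 0.93)]), ('lug', [([0.5499, -0.0846, 0.0521], 0.75)])]
```

View pics/w3.png

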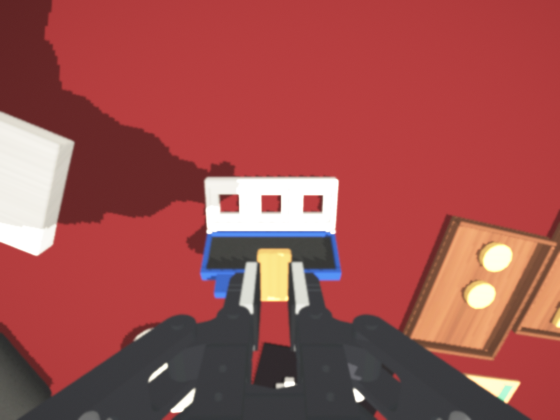

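```bash
cat >> h.py <<'E'
def holder():
    """nest pose from the wrist picture: centre xy (mm), angle of +x (deg), edges measured at the rim"""
    im,d,p=cap("wrist"); W=cloud(d,p)*1000; g=im.astype(int)
    wh=(g.min(-1)>120)&(W[...,2]>5)&(W[...,2]<16)
    wh&=(abs(W[...,0]-500)<150)
    n,l,s,c=cv2.connectedComponentsWithStats(wh.astype(np.uint8))
    best=None
    for i in range(1,n):
        if s[i,4]<400: continue
        P=W[l==i]; (x,y),(w,h),a=cv2.minAreaRect(P[:,:2].astype(np.float32))
        if max(w,h)>90 and max(w,h)<112 and min(w,h)<56: best=(P,(x,y),(w,h),a)
    if best is None: print("no holder"); return
    P,(x,y),(w,h),a=best
    if w<h: a+=90
    a=(a%180)-180 if a%180>45 else a%180   # +x towards -y
    ca,sa=np.cos(np.radians(a)),np.sin(np.radians(a))
    u=P[:,0]*ca+P[:,1]*sa; v=-P[:,0]*sa+P[:,1]*ca
    rim=P[:,2]>8.7
    q=lambda z,k:np.percentile(z[rim],k)
    print("angle %.1f rect %.1f,%.1f  u %.1f..%.1f v %.1f..%.1f z %.1f"%(a,x,y,q(u,.5),q(u,99.5),q(v,.5),q(v,99.5),np.median(P[rim,2])))
    uc=(q(u,.5)+q(u,99.5))/2; vc=q(v,.5)+21
    print("centre(front edge+21)",np.round([uc*ca-vc*sa,uc*sa+vc*ca],1))
    return im,W,l
E
python3 - <<'E'
from h import *
im,W,l=holder()
# window holes: red/dark (low) pixels between white
s=env.read_state(); 
# project ideal pocket corners of assumed pose for overlay
def overlay(cx,cy,a,name):
    p=env.camera_params("wrist"); ca,sa=np.cos(np.radians(a)),np.sin(np.radians(a)); Rw=rot(p)
    o=cv2.resize(im[:,:,::-1],None,fx=1)
    def pr(x,y,z):
        P=Rw.T@(np.array([cx+x*ca-y*sa,cy+x*sa+y*ca,z])/1000-np.array(p["xyz"]))
        return cv2.projectPoints(np.array([[P[0],-P[1],-P[2]]]),np.zeros(3),np.zeros(3),np.array(p["mtx"],float),np.array(p["dist_coeffs"],float))[0].ravel()
    S=6;r0,c0=165,195
    o=cv2.resize(im[r0:r0+80,c0:c0+130,::-1],None,fx=S,fy=S)
    for px,hx,hy,z,col in[(0,52,21,10,(0,200,0)),(0,52,21,0,(255,255,0))]+[(k,9,9,7.5,(0,0,255)) for k in(-34,0,34)]:
        q=np.array([(pr(px+i*hx,j*hy,z)-[c0,r0]+.5)*S for i,j in((-1,-1),(1,-1),(1,1),(-1,1))]).astype(int)
        cv2.polylines(o,[q],True,col,1)
    cv2.imwrite("pics/%s.png"%name,o)
overlay(498,-58,-77.9,"ov1")
E
```

```text
angle -77.8 rect 498.1,-58.0  u 110.7..213.7 v 452.7..496.0 z 9.9
centre(front edge+21) [497.3 -58.1]Traceback (most recent call last):
  File "<stdin>", line 18, in <module>
  File "<stdin>", line 8, in overlay
cv2.error: OpenCV(4.12.0) /io/opencv/modules/imgproc/src/resize.cpp:4211: error: (-215:Assertion failed) inv_scale_y > 0 in function 'resize'
```

```bash
python3 - <<'E'
from h import *
go(492,-24.4,30,102.2); go(492,-24.4,12,102.2)
E
```

```text
shift [-0.3 32.4 90.8] rv [ 0.     -0.      0.0021] deg 0
shift [ -0.3  32.4 108.8] rv [ 0.     -0.      0.0021] deg 0
```

{"name": "arm_command", "arguments": {"steps": "-0.3 32.4 40 0 0 0.002 -1;-0.3 32.4 80 0 0 0.002 -1;-0.3 32.4 98 0 0 0.002 -1;-0.3 32.4 103 0 0 0.002 -1;-0.3 32.4 106 0 0 0.002 -1;-0.3 32.4 107 0 0 0.002 -1;-0.3 32.4 108 0 0 0.002 -1;-0.3 32.4 108.5 0 0 0.002 -1;-0.3 32.4 108.5 0 0 0.002 -1"}}

```text
time_s: 7.45
ee_pos: [0.4923, -0.0249, 0.0128]
tcp_rot: [0.0, -0.106, 0.994, -0.0]
ft_force: [-0.6, 0.3, -0.9]
gripper_width: 0.0128
gripper_force: 58.8
```

{"name": "arm_command", "arguments": {"steps": "0 0 0.5 0 0 0 -1;0 0 1 0 0 0 -1;0 0 1 0 0 0 -1;0 0 1 0 0 0 -1"}}

```text
time_s: 7.85
ee_pos: [0.4921, -0.0249, 0.0115]
tcp_rot: [0.0, -0.106, 0.994, -0.0]
ft_force: [-0.7, 0.2, 2.3]
gripper_width: 0.0129
gripper_force: 59.1
```

{"name": "arm_command", "arguments": {"steps": "0 0 0 0 0 0 -0.4;0 0 0 0 0 0 -0.4;0 0 0 0 0 0 -0.4;0 0 0 0 0 0 -0.4;0 0 -20 0 0 0 -0.4;0 0 -60 0 0 0 -0.4;0 0 -108 0 0 0 -0.1;0 0 -108 0 0 0 -0.1;0 0 -108 0 0 0 -0.1"}}

```text
time_s: 8.75
ee_pos: [0.4927, -0.0249, 0.1204]
tcp_rot: [0.001, -0.106, 0.994, -0.0]
ft_force: [-0.5, -0.4, -1.9]
gripper_width: 0.0386
gripper_force: 0.0
```

```bash
cat >> h.py <<'E'
def tags():
    im,d,p=cap("wrist"); W=cloud(d,p)
    g=im.astype(int)
    for f in fit(W,brass(im)&(g[...,2]<.93*g[...,0])&(W[...,2]>.008)&(W[...,2]<.02),40): print("brass",f)
E
python3 - <<'E'
from h import *
st(); r=holder(); tags()
im,W,l=r; np.save("W4.npy",W); cv2.imwrite("pics/w4c.png",cv2.resize(im[140:320,170:370,::-1],None,fx=4,fy=3.3))
E
```

```text
t 8.75 tcp [ 0.4927 -0.0249  0.1204] q [ 1.200e-03 -1.059e-01  9.944e-01 -2.000e-04] F [-0.5 -0.4 -1.9] w 0.0386 gf 0.0
angle -77.6 rect 498.4,-58.4  u 112.1..215.4 v 452.1..495.7 z 10.1
centre(front edge+21) [497.2 -58.4]
brass (487.2, -26.5, 20.9, 14.1, 12.0, 13.7, [269.0, 197.0])
brass (501.5, 142.9, 25.8, 21.1, -5.0, 10.4, [459.0, 254.0])
brass (540.6, 145.8, 25.5, 21.7, 4.1, 10.3, [444.0, 293.0])
brass (545.4, 248.5, 26.2, 18.0, 2.6, 10.4, [539.0, 315.0])
```

View pics/w4c.png

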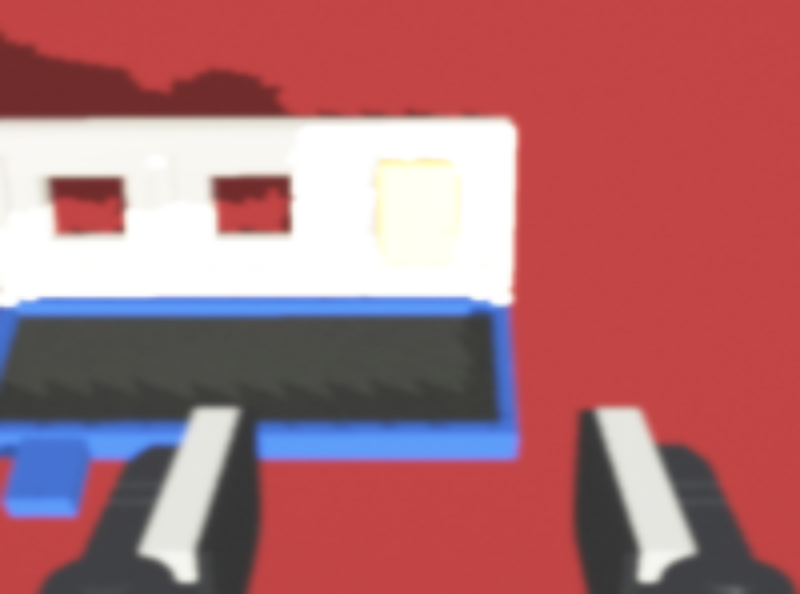

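The tag lies over the right-hand pocket, at about (274,203) in the full frame. I'll check that it is level by height.

```bash
python3 - <<'E'
import numpy as np
W=np.load("W4.npy")
c=np.array([497.4,-58.2]);a=np.radians(-77.7)
u=(W[...,0]-c[0])*np.cos(a)+(W[...,1]-c[1])*np.sin(a); v=-(W[...,0]-c[0])*np.sin(a)+(W[...,1]-c[1])*np.cos(a)
m=(abs(u+34)<25)&(abs(v)<24)
t=m&(W[...,2]>12.2)
print("tag u",np.percentile(u[t],[1,50,99]).round(1),"v",np.percentile(v[t],[1,50,99]).round(1),t.sum())
A=np.c_[u[t]+34,v[t],np.ones(t.sum())];s=np.linalg.lstsq(A,W[...,2][t],rcond=None)[0];print("plane",s.round(3))
r=m&(W[...,2]>8.8)&(W[...,2]<11.5)&((abs(v)>16)|(abs(u+34)>15.5)); print("rim z",np.median(W[...,2][r]), "v",np.percentile(v[r],[1,99]))
E
```

```text
tag u [-58.6 -34.3  -9.4] v [-16.2 -10.1  12.4] 15148
plane [ 6.00000e-03 -4.08400e+00  1.37312e+02]
rim z 9.928136668205301 v [-21.24667391  21.95217872]
```

```bash
cat >> h.py <<'E'
def level(W,c,ang,k):
    a=np.radians(ang)
    u=(W[...,0]-c[0])*np.cos(a)+(W[...,1]-c[1])*np.sin(a)-k; v=-(W[...,0]-c[0])*np.sin(a)+(W[...,1]-c[1])*np.cos(a)
    t=(abs(u)<14)&(abs(v)<19)&(W[...,2]>12.2)&(W[...,2]<19)
    if t.sum()<30: print("no tag",k,t.sum()); return
    s=np.linalg.lstsq(np.c_[u[t],v[t],np.ones(t.sum())],W[...,2][t],rcond=None)[0]
    print("pocket",k,"n",t.sum(),"u",np.percentile(u[t],[1,50,99]).round(1),"v",np.percentile(v[t],[1,50,99]).round(1),"plane",s.round(3))
E
python3 - <<'E'
from h import *
level(np.load("W4.npy"),[497.4,-58.2],-77.7,-34)
for f in[(465.7,248.6,13.2),(547.9,249.6,4.1)]: go(f[0],f[1],120,90+f[2])
E
```

```text
pocket -34 n 630 u [-6.9  0.3  8.2] v [-13.4  -1.2  12.2] plane [-1.0000e-03  6.0000e-03  1.4254e+01]
shift [-32.4 272.7  -1.7] rv [ 0.0004 -0.0014 -0.0182] deg 1
shift [-112.9  256.4   -1.8] rv [ 0.0003 -0.0014  0.1406] deg 8
```

{"name": "arm_command", "arguments": {"steps": "-32 273 -1.7 0 0 -0.018 -0.1;-32 273 -1.7 0 0 -0.018 -0.1;-32 273 -1.7 0 0 -0.018 -0.1;-32 273 -1.7 0 0 -0.018 -0.1;-32 273 -1.7 0 0 -0.018 -0.1;-32 273 -1.7 0 0 -0.018 -0.1;-32 273 -1.7 0 0 -0.018 -0.1;-32 273 -1.7 0 0 -0.018 -0.1;-32 273 -1.7 0 0 -0.018 -0.1;-32 273 -1.7 0 0 -0.018 -0.1"}}

```text
time_s: 9.85
ee_pos: [0.4659, 0.2476, 0.1206]
tcp_rot: [-0.0, -0.114, 0.993, -0.0]
ft_force: [0.3, -0.1, 0.1]
gripper_width: 0.0384
gripper_force: 0.0
```

```bash
python3 - <<'E'
from h import *
s=st(); im,d,p=cap("wrist"); W=cloud(d,p)
F=[f for f in fit(W,brass(im)&(W[...,2]>.004)&(W[...,2]<.02),50) if 200<f[1]<300]
for f in F:
    print(f); go(f[0],f[1],30,90+f[4]);
E
```

```text
t 9.85 tcp [0.4659 0.2476 0.1206] q [-3.000e-04 -1.141e-01  9.935e-01 -2.000e-04] F [ 0.3 -0.1  0.1] w 0.0384 gf 0.0
(466.1, 249.1, 29.1, 17.8, 14.7, 10.7, [275.0, 206.0])
shift [-0.5  1.3 90.8] rv [-0.0001 -0.0002 -0.0279] deg 2
(548.5, 250.0, 32.0, 18.1, 3.8, 10.7, [255.0, 290.0])
shift [-80.9 -16.5  90.8] rv [-1.000e-04 -2.000e-04  1.623e-01] deg 9
```

{"name": "arm_command", "arguments": {"steps": "0.5 1.3 50 0 0 -0.018 -0.1;0.5 1.3 85 0 0 -0.018 -0.1;0.5 1.3 100 0 0 -0.018 -0.1;0.5 1.3 108 0 0 -0.018 -0.1;0.5 1.3 113.3 0 0 -0.018 -0.1;0.5 1.3 113.3 0 0 -0.018 -0.1;0.5 1.3 113.3 0 0 -0.018 -0.1;0.5 1.3 113.3 0 0 -0.018 -1;0.5 1.3 113.3 0 0 -0.018 -1;0.5 1.3 113.3 0 0 -0.018 -1;0.5 1.3 113.3 0 0 -0.018 -1;0.5 1.3 113.3 0 0 -0.018 -1"}}

```text
time_s: 11.1
ee_pos: [0.4656, 0.2502, 0.0089]
tcp_rot: [0.001, -0.124, 0.992, 0.0]
ft_force: [-1.0, -0.7, 4.8]
gripper_width: 0.0127
gripper_force: 58.6
```

{"name": "arm_command", "arguments": {"steps": "0 0 0 0 0 0 -1;0 0 0 0 0 0 -1;0 0 -20 0 0 0 -1;0 0 -50 0 0 0 -1;0 0 -113 0 0 0 -1;0 0 -113 0 0 0 -1;0 0 -113 0 0 0 -1"}}

```text
time_s: 11.8
ee_pos: [0.4663, 0.2507, 0.1237]
tcp_rot: [0.002, -0.124, 0.992, 0.001]
ft_force: [-0.1, -0.5, -0.7]
gripper_width: 0.0125
gripper_force: 58.6
```

```bash
cat >> h.py <<'E'
def held():
    s=st(); im,d,p=cap("wrist"); W=cloud(d,p)
    T=R.from_quat(s["tcp_rot"],scalar_first=True).inv().apply(W.reshape(-1,3)-np.array(s["ee_pos"])).reshape(W.shape)*1000
    t=(abs(T[...,0])<22)&(abs(T[...,1])<5)&(abs(T[...,2])<12)
    top=t&(T[...,0]<8)
    s=np.linalg.lstsq(np.c_[T[...,0][top],T[...,1][top],np.ones(top.sum())],T[...,2][top],rcond=None)[0]
    print("held x",np.percentile(T[...,0][t],[0.5,99.5]).round(1),"z",np.percentile(T[...,2][t],[1,50,99]).round(1),"plane",s.round(3))
E
python3 - <<'E'
from h import *
held(); go(497.4,-58.2,120,102.3)
E
```

```text
t 11.80 tcp [0.4663 0.2507 0.1237] q [ 2.400e-03 -1.238e-01  9.923e-01  9.000e-04] F [-0.1 -0.5 -0.7] w 0.0125 gf 58.6
held x [-11.8  14.5] z [-3.1 -1.9  4.4] plane [-0.007  0.    -1.946]
shift [  44.9 -306.8    1.2] rv [0.0005 0.0019 0.0336] deg 2
```

{"name": "arm_command", "arguments": {"steps": "45 -307 1 0 0 0.034 -1;45 -307 1 0 0 0.034 -1;45 -307 1 0 0 0.034 -1;45 -307 1 0 0 0.034 -1;45 -307 1 0 0 0.034 -1;45 -307 1 0 0 0.034 -1;45 -307 1 0 0 0.034 -1;45 -307 1 0 0 0.034 -1;45 -307 1 0 0 0.034 -1;45 -307 1 0 0 0.034 -1;45 -307 1 0 0 0.034 -1"}}

```text
time_s: 12.95
ee_pos: [0.4967, -0.0575, 0.1195]
tcp_rot: [-0.0, -0.108, 0.994, 0.0]
ft_force: [-0.3, -0.0, -0.3]
gripper_width: 0.0128
gripper_force: 58.7
```

```bash
python3 - <<'E'
from h import *
st(); im,W,l=holder(); level(W,[497.4,-58.2],-77.7,-34)
# target: tag centre (tool x +1.35) on pocket 0
c=np.array([497.4,-58.2]); a=np.radians(-77.7); ny=np.array([-np.sin(a),np.cos(a)])
t=c+1.4*ny; print(t); go(t[0],t[1],14.2,102.3)
E
```

```text
t 12.95 tcp [ 0.4967 -0.0575  0.1195] q [-2.000e-04 -1.079e-01  9.942e-01  1.000e-04] F [-0.3 -0.  -0.3] w 0.0128 gf 58.7
angle -77.8 rect 498.2,-57.8  u 110.1..213.1 v 452.8..496.1 z 10.1
centre(front edge+21) [497.2 -58. ]
pocket -34 n 628 u [-7.3  0.7  8.2] v [-13.5  -1.2  11.9] plane [-8.0000e-03  4.0000e-03  1.4249e+01]
[498.7678638  -57.90175746]
shift [ -1.9  -0.7 105.4] rv [ 0.0001 -0.0001  0.0014] deg 0
```

{"name": "arm_command", "arguments": {"steps": "-1.7 -0.6 45 0 0 0 -1;-1.7 -0.6 85 0 0 0 -1;-1.7 -0.6 98 0 0 0 -1;-1.7 -0.6 103 0 0 0 -1;-1.7 -0.6 105 0 0 0 -1;-1.7 -0.6 106 0 0 0 -1;-1.7 -0.6 107 0 0 0 -1;-1.7 -0.6 107 0 0 0 -1;-1.7 -0.6 107 0 0 0 -1"}}

```text
time_s: 13.9
ee_pos: [0.4989, -0.059, 0.0133]
tcp_rot: [0.0, -0.107, 0.994, -0.0]
ft_force: [-0.0, 0.1, -0.2]
gripper_width: 0.0127
gripper_force: 58.7
```

{"name": "arm_command", "arguments": {"steps": "0 0.5 0.5 0 0 0 -1;0 0.5 1.1 0 0 0 -1;0 0.5 1.1 0 0 0 -1;0 0.5 1.1 0 0 0 -1"}}

```text
time_s: 14.3
ee_pos: [0.4987, -0.0585, 0.0123]
tcp_rot: [0.0, -0.107, 0.994, -0.0]
ft_force: [-2.3, 0.4, 5.2]
gripper_width: 0.0125
gripper_force: 59.9
```

{"name": "arm_command", "arguments": {"steps": "0 0 0 0 0 0 -0.4;0 0 0 0 0 0 -0.4;0 0 0 0 0 0 -0.4;0 0 0 0 0 0 -0.4;0 0 -20 0 0 0 -0.4;0 0 -60 0 0 0 -0.4;0 0 -108 0 0 0 -0.1;0 0 -108 0 0 0 -0.1;0 0 -108 0 0 0 -0.1"}}

```text
time_s: 15.2
ee_pos: [0.4992, -0.0586, 0.1207]
tcp_rot: [0.001, -0.107, 0.994, -0.0]
ft_force: [0.7, 0.5, -0.7]
gripper_width: 0.0386
gripper_force: 0.0
```

```bash
python3 - <<'E'
from h import *
st(); im,W,l=holder(); level(W,[497.4,-58.2],-77.7,-34);level(W,[497.4,-58.2],-77.7,0)
go(549.5,250,120.5,93.9)
E
```

```text
t 15.20 tcp [ 0.4992 -0.0586  0.1207] q [ 1.100e-03 -1.069e-01  9.943e-01 -3.000e-04] F [ 0.7  0.5 -0.7] w 0.0386 gf 0.0
angle -77.4 rect 498.1,-57.9  u 113.5..216.4 v 451.5..494.8 z 10.4
centre(front edge+21) [497.1 -58.1]
pocket -34 n 616 u [-7.2  0.7  8.3] v [-13.5  -1.4  11.3] plane [-8.0000e-03  4.0000e-03  1.4233e+01]
pocket 0 n 626 u [-6.7  0.5  8.5] v [-12.9  -0.7  12.3] plane [-1.1000e-02  1.0000e-02  1.4255e+01]
shift [-115.5  290.6   -1.2] rv [ 0.000e+00 -1.000e-04  1.461e-01] deg 8
```

Both are level. Now the third tag.

{"name": "arm_command", "arguments": {"steps": "-115 291 -1 0 0 0.146 -0.1;-115 291 -1 0 0 0.146 -0.1;-115 291 -1 0 0 0.146 -0.1;-115 291 -1 0 0 0.146 -0.1;-115 291 -1 0 0 0.146 -0.1;-115 291 -1 0 0 0.146 -0.1;-115 291 -1 0 0 0.146 -0.1;-115 291 -1 0 0 0.146 -0.1;-115 291 -1 0 0 0.146 -0.1;-115 291 -1 0 0 0.146 -0.1;-115 291 -1 0 0 0.146 -0.1"}}

```text
time_s: 16.35
ee_pos: [0.549, 0.2489, 0.1206]
tcp_rot: [-0.0, -0.033, 0.999, -0.0]
ft_force: [-0.1, 0.2, 0.4]
gripper_width: 0.0385
gripper_force: 0.0
```

```bash
python3 - <<'E'
from h import *
s=st(); im,d,p=cap("wrist"); W=cloud(d,p)
F=[f for f in fit(W,brass(im)&(W[...,2]>.006)&(W[...,2]<.02),50) if 200<f[1]<300]
for f in F:
    print(f); go(f[0],f[1],7.5,90+f[4]);
E
```

```text
t 16.35 tcp [0.549  0.2489 0.1206] q [-1.000e-04 -3.320e-02  9.994e-01 -1.000e-04] F [-0.1  0.2  0.4] w 0.0385 gf 0.0
(545.8, 248.9, 26.0, 16.0, 3.5, 10.7, [274.0, 203.0])
shift [  3.3   0.  113.3] rv [-0.      0.0002  0.0055] deg 0
```

{"name": "arm_command", "arguments": {"steps": "4.3 0.3 50 0 0 0 -0.1;4.3 0.3 85 0 0 0 -0.1;4.3 0.3 100 0 0 0 -0.1;4.3 0.3 108 0 0 0 -0.1;4.3 0.3 113.7 0 0 0 -0.1;4.3 0.3 113.7 0 0 0 -0.1;4.3 0.3 113.7 0 0 0 -0.1;4.3 0.3 113.7 0 0 0 -1;4.3 0.3 113.7 0 0 0 -1;4.3 0.3 113.7 0 0 0 -1;4.3 0.3 113.7 0 0 0 -1;4.3 0.3 113.7 0 0 0 -1"}}

```text
time_s: 17.6
ee_pos: [0.5453, 0.2506, 0.0081]
tcp_rot: [0.001, -0.034, 0.999, 0.0]
ft_force: [-1.0, -0.2, 5.3]
gripper_width: 0.0134
gripper_force: 58.6
```

{"name": "arm_command", "arguments": {"steps": "0 0 0 0 0 0 -1;0 0 0 0 0 0 -1;0 0 -20 0 0 0 -1;0 0 -50 0 0 0 -1;0 0 -113 0 0 0 -1;0 0 -113 0 0 0 -1;0 0 -113 0 0 0 -1"}}

```text
time_s: 18.3
ee_pos: [0.546, 0.251, 0.123]
tcp_rot: [0.002, -0.034, 0.999, 0.001]
ft_force: [-0.9, 0.5, -0.5]
gripper_width: 0.0131
gripper_force: 58.6
```

```bash
python3 - <<'E'
from h import *
held(); go(504.6,-91.4,120,102.4)
E
```

```text
t 18.30 tcp [0.546 0.251 0.123] q [ 0.0024 -0.0341  0.9994  0.001 ] F [-0.9  0.5 -0.5] w 0.0131 gf 58.6
held x [-13.   12.5] z [-3.9 -2.5  2.1] plane [-0.008 -0.    -2.63 ]
shift [ 6.380e+01 -3.384e+02  2.000e-01] rv [ 0.0005  0.0018 -0.1482] deg 8
```

{"name": "arm_command", "arguments": {"steps": "64 -338 0 0 0 -0.148 -1;64 -338 0 0 0 -0.148 -1;64 -338 0 0 0 -0.148 -1;64 -338 0 0 0 -0.148 -1;64 -338 0 0 0 -0.148 -1;64 -338 0 0 0 -0.148 -1;64 -338 0 0 0 -0.148 -1;64 -338 0 0 0 -0.148 -1;64 -338 0 0 0 -0.148 -1;64 -338 0 0 0 -0.148 -1;64 -338 0 0 0 -0.148 -1"}}

```text
time_s: 19.45
ee_pos: [0.5038, -0.0901, 0.1192]
tcp_rot: [-0.0, -0.109, 0.994, 0.0]
ft_force: [0.1, 1.7, -0.1]
gripper_width: 0.013
gripper_force: 58.7
```

```bash
python3 - <<'E'
from h import *
st(); im,W,l=holder(); c=[497.4,-58.2]; level(W,c,-77.7,-34);level(W,c,-77.7,0)
c=np.array(c); a=np.radians(-77.7); nx=np.array([np.cos(a),np.sin(a)]); ny=np.array([-np.sin(a),np.cos(a)])
t=c+34*nx-0.2*ny; print(t); go(t[0],t[1],13,102.3)
E
```

```text
t 19.45 tcp [ 0.5038 -0.0901  0.1192] q [-5.000e-04 -1.088e-01  9.941e-01  2.000e-04] F [ 0.1  1.7 -0.1] w 0.0130 gf 58.7
angle -77.9 rect 498.0,-57.9  u 109.2..213.1 v 452.8..496.2 z 10.4
centre(front edge+21) [497.1 -58.3]
pocket -34 n 625 u [-7.5  0.6  8.3] v [-13.5  -1.5  11.5] plane [-8.0000e-03  8.0000e-03  1.4308e+01]
pocket 0 n 635 u [-7.   0.9  8.6] v [-12.9  -0.8  12.4] plane [-4.0000e-03  1.5000e-02  1.4271e+01]
[504.44762402 -91.46215561]
shift [ -0.3  -1.5 106.4] rv [ 0.0004 -0.0006  0.0035] deg 0
```

{"name": "arm_command", "arguments": {"steps": "-0.8 -1.3 45 0 0 0.003 -1;-0.8 -1.3 85 0 0 0.003 -1;-0.8 -1.3 98 0 0 0.003 -1;-0.8 -1.3 103 0 0 0.003 -1;-0.8 -1.3 105 0 0 0.003 -1;-0.8 -1.3 106 0 0 0.003 -1;-0.8 -1.3 107 0 0 0.003 -1;-0.8 -1.3 107 0 0 0.003 -1;-0.8 -1.3 107 0 0 0.003 -1"}}

```text
time_s: 20.4
ee_pos: [0.5053, -0.0924, 0.0135]
tcp_rot: [0.0, -0.106, 0.994, -0.0]
ft_force: [0.5, 0.9, 0.2]
gripper_width: 0.0134
gripper_force: 58.7
```

{"name": "arm_command", "arguments": {"steps": "0 0 0.4 0 0 0 -1;0 0 0.8 0 0 0 -1;0 0 0.8 0 0 0 -1;0 0 0.8 0 0 0 -1"}}

```text
time_s: 20.8
ee_pos: [0.5049, -0.0923, 0.0121]
tcp_rot: [-0.0, -0.106, 0.994, 0.0]
ft_force: [-0.6, -0.4, -0.6]
gripper_width: 0.0128
gripper_force: 58.7
```

{"name": "arm_command", "arguments": {"steps": "0 0.6 0.5 0 0 0 -1;0 0.6 0.5 0 0 0 -1;0 0.6 0.5 0 0 0 -0.4;0 0.6 0.5 0 0 0 -0.4;0 0.6 0.5 0 0 0 -0.4;0 0.6 0.5 0 0 0 -0.4;0 0 -20 0 0 0 -0.4;0 0 -60 0 0 0 -0.4;0 0 -108 0 0 0 -0.1;0 0 -108 0 0 0 -0.1;0 0 -108 0 0 0 -0.1"}}

```text
time_s: 21.9
ee_pos: [0.5056, -0.0925, 0.1213]
tcp_rot: [0.001, -0.106, 0.994, -0.0]
ft_force: [-0.8, -1.1, -0.6]
gripper_width: 0.0385
gripper_force: 0.0
```

```bash
python3 - <<'E'
from h import *
st(); im,W,l=holder(); cv2.imwrite("pics/w5.png",im[:,:,::-1]); c=[497.4,-58.2]
for k in(-34,0,34): level(W,c,-77.7,k)
g=im.astype(int); b=(g[...,2]>g[...,0]+40)&(W[...,2]<90)&(W[...,2]>-5)
a=np.radians(-77.7);u=(W[...,0]-c[0])*np.cos(a)+(W[...,1]-c[1])*np.sin(a); v=-(W[...,0]-c[0])*np.sin(a)+(W[...,1]-c[1])*np.cos(a)
# dark pad plane -> lid angle
pad=(g.max(-1)<90)&(abs(u)<45)&(v>15)&(v<60)&(W[...,2]<60)&(W[...,2]>8)
print("pad n",pad.sum(),"slope dz/dv",np.polyfit(v[pad],W[...,2][pad],1))
B=b&(abs(u)<70); print("blue u",np.percentile(u[B],[1,99]).round(1),"v",np.percentile(v[B],[1,99]).round(1),"z",np.percentile(W[...,2][B],[1,99]).round(1))
L=B&(np.hypot(v-21,W[...,2]-10.3)>44); print("lug pts",L.sum(),"u",np.percentile(u[L],[2,98]).round(1),"v",np.percentile(v[L],[2,50,98]).round(1),"z",np.percentile(W[...,2][L],[2,50,98]).round(1))
E
```

```text
t 21.90 tcp [ 0.5056 -0.0925  0.1213] q [ 1.200e-03 -1.064e-01  9.943e-01 -3.000e-04] F [-0.8 -1.1 -0.6] w 0.0385 gf 0.0
angle -77.7 rect 498.0,-57.9  u 110.9..214.5 v 452.3..495.2 z 10.7
centre(front edge+21) [497.1 -58.1]
pocket -34 n 624 u [-7.5  0.6  8.2] v [-13.4  -1.3  11.6] plane [-1.0000e-02  2.0000e-03  1.4238e+01]
pocket 0 n 620 u [-6.9  0.8  8.5] v [-13.   -0.6  12.6] plane [-3.0000e-03  5.0000e-03  1.4253e+01]
pocket 34 n 623 u [-6.9  1.1  8.3] v [-12.2   0.3  13.4] plane [-1.5000e-02  6.0000e-03  1.4217e+01]
pad n 3402 slope dz/dv [  2.04253919 -42.85823681]
blue u [-51.4  51.3] v [21.2 51.4] z [10.4 61.6]
lug pts 337 u [28.5 39.4] v [41.5 45.5 52.7] z [49.5 57.3 62.1]
```

View pics/w5.png

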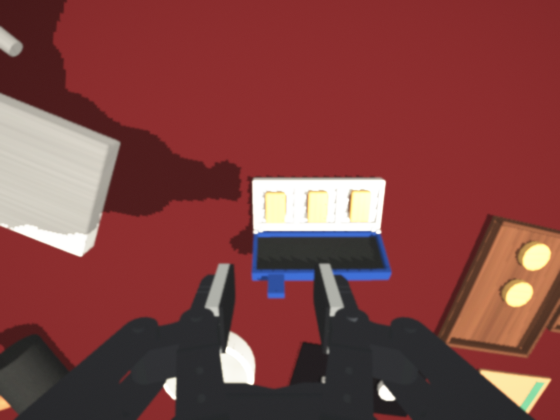

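All three tags sit level in their pockets at (275,205), (318,205) and (360,205), tops 4.3 mm above the rim. The lid leans back about 116°, with its lug at (276,288). I'll push it over from behind with the shut fingers.

{"name": "arm_command", "arguments": {"steps": "-69 35 0 0 0 0 -1;-69 35 0 0 0 0 -1;-69 35 0 0 0 0 -1;-69 35 0 0 0 0 -1;-69 35 0 0 0 0 -1;-69 35 0 0 0 0 -1;-69 35 40 0 0 0 -1;-69 35 70 0 0 0 -1;-69 35 84 0 0 0 -1;-69 35 84 0 0 0 -1;-69 35 84 0 0 0 -1"}}

```text
time_s: 23.05
ee_pos: [0.5653, -0.0438, 0.0374]
tcp_rot: [0.001, -0.106, 0.994, -0.0]
ft_force: [-0.1, 0.1, 1.0]
gripper_width: 0.0001
gripper_force: 0.0
```

{"name": "arm_command", "arguments": {"steps": "14 0 0 0 0 0 -1;18 0 -3 0 0 0 -1;22 0 -6 0 0 0 -1;25 0 -7 0 0 0 -1;28 0 -8 0 0 0 -1;31 0 -9 0 0 0 -1;34 0 -9.5 0 0 0 -1;37 0 -9.5 0 0 0 -1;40.5 0 -9.5 0 0 0 -1;40.5 0 -9.5 0 0 0 -1"}}

```text
time_s: 24.05
ee_pos: [0.5247, -0.0522, 0.0454]
tcp_rot: [-0.0, -0.106, 0.994, 0.0]
ft_force: [-0.7, -0.4, -0.3]
gripper_width: 0.0001
gripper_force: 0.0
```

```bash
python3 - <<'E'
from h import *
s=st(); c=[497.4,-58.2];a=np.radians(-77.7); p=np.array(s["ee_pos"])*1000
print("tcp u,v",(p[0]-c[0])*np.cos(a)+(p[1]-c[1])*np.sin(a),-(p[0]-c[0])*np.sin(a)+(p[1]-c[1])*np.cos(a))
im,d,q=cap("side","s2")
cv2.imwrite("pics/s2c.png",cv2.resize(im[190:300,200:330,::-1],None,fx=5,fy=5))
E
```

```text
t 24.05 tcp [ 0.5247 -0.0522  0.0454] q [-4.000e-04 -1.063e-01  9.943e-01  0.000e+00] F [-0.7 -0.4 -0.3] w 0.0001 gf 0.0
tcp u,v -0.04956357561325753 27.967018234455743
```

View pics/s2c.png

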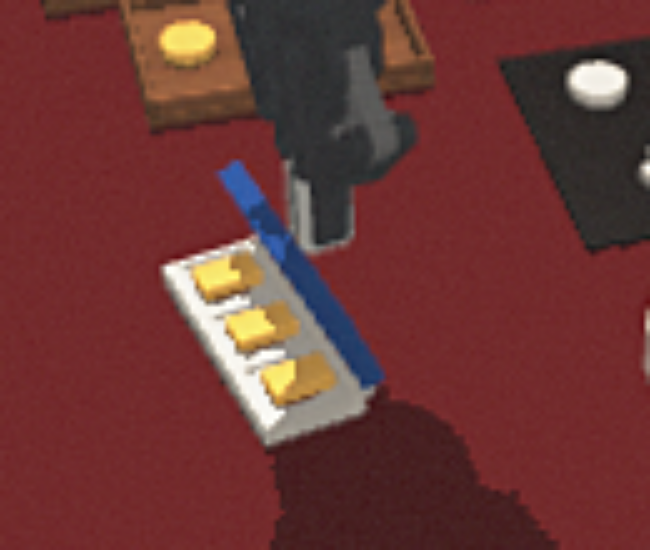

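Side view: the leaf is about upright, with the fingertip behind it at crop position (325,240) and the three tags unmoved. I'll carry on over and down.

{"name": "arm_command", "arguments": {"steps": "5 0 0 0 0 0 -1;8 0 1 0 0 0 -1;11 0 2 0 0 0 -1;14 0 3.5 0 0 0 -1;16.5 0 5 0 0 0 -1;21 0 9 0 0 0 -1;25.5 0 13.7 0 0 0 -1;29 0 19 0 0 0 -1;30 0 22 0 0 0 -1;31 0 23.5 0 0 0 -1;31 0 24.5 0 0 0 -1;31 0 24.5 0 0 0 -1"}}

```text
time_s: 25.3
ee_pos: [0.495, -0.0586, 0.0209]
tcp_rot: [-0.0, -0.106, 0.994, 0.0]
ft_force: [-0.6, -0.1, -0.5]
gripper_width: 0.0002
gripper_force: 0.0
```

```bash
python3 - <<'E'
from h import *
st()
im,d,q=cap("side")
cv2.imwrite("pics/s3c.png",cv2.resize(im[190:300,200:330,::-1],None,fx=4,fy=4))
E
```

```text
t 25.30 tcp [ 0.495  -0.0586  0.0209] q [-1.000e-04 -1.064e-01  9.943e-01  0.000e+00] F [-0.6 -0.1 -0.5] w 0.0002 gf 0.0
```

View pics/s3c.png

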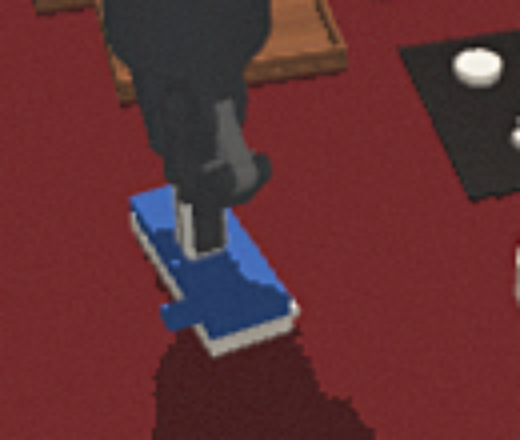

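The leaf is down nearly shut. I'll press until it is firm.

{"name": "arm_command", "arguments": {"steps": "4 0 0.5 0 0 0 -1;8 0 1 0 0 0 -1;8 0 1.5 0 0 0 -1;8 0 2 0 0 0 -1;8 0 2 0 0 0 -1"}}

```text
time_s: 25.85
ee_pos: [0.4871, -0.0605, 0.0202]
tcp_rot: [0.0, -0.106, 0.994, -0.0]
ft_force: [-4.6, 1.4, 10.8]
gripper_width: 0.0003
gripper_force: 5.6
```

{"name": "arm_command", "arguments": {"steps": "0 0 -40 0 0 0 -1;0 0 -80 0 0 0 0.3;0 0 -110 0 0 0 0.5;0 0 -110 0 0 0 0.6;0 0 -110 0 0 0 0.6"}}

```text
time_s: 26.35
ee_pos: [0.4874, -0.0604, 0.1294]
tcp_rot: [0.0, -0.106, 0.994, -0.0]
ft_force: [-0.1, 0.2, -1.1]
gripper_width: 0.0577
gripper_force: 0.0
```

```bash
cat >> h.py <<'E'
def shut(cam="wrist",zlo=15):
    im,d,p=cap(cam); W=cloud(d,p); g=im.astype(int)
    b=(g[...,2]>g[...,0]+30)&(W[...,2]<.05)
    P=W[b&(W[...,2]>zlo/1000)]*1000
    n=np.linalg.lstsq(np.c_[P[:,:2]-P[:,:2].mean(0),np.ones(len(P))],P[:,2],rcond=None)[0]
    m=b&(W[...,2]>zlo/1000); m=cv2.morphologyEx(m.astype(np.uint8),cv2.MORPH_OPEN,np.ones((21,21)))
    print("blue n",len(P),"plane",n.round(3),"z",np.percentile(P[:,2],[2,50,98]).round(1)); print(fit(W,m>0,200))
E
python3 - <<'E'
from h import *
s=st(); print(np.round(s["q"],2)); shut()
E
```

```text
t 26.35 tcp [ 0.4874 -0.0604  0.1294] q [ 5.000e-04 -1.064e-01  9.943e-01 -2.000e-04] F [-0.1  0.2 -1.1] w 0.0577 gf 0.0
[-0.12 -0.07 -0.18  1.46 -0.   -0.34]
blue n 6735 plane [1.9000e-02 7.0000e-03 1.9976e+01] z [17.5 20.1 21.4]
[(489.6, -56.4, 28.4, 24.3, 11.7, 20.1, [278.0, 210.0]), (481.5, -26.7, 34.6, 25.3, -77.3, 20.2, [315.0, 209.0]), (511.0, -87.6, 29.8, 27.8, 10.8, 20.1, [235.0, 228.0])]
```

```bash
sed -i 's/(21,21)/(15,15)/' h.py; python3 - <<'E'
from h import *
im,d,p=cap("wrist","w6"); W=cloud(d,p)*1000; g=im.astype(int)
m=(g[...,2]>g[...,0]+30)&(W[...,2]>16.5)&(W[...,2]<24)
P=W[m]; a=np.radians(-77.7); u=P[:,0]*np.cos(a)+P[:,1]*np.sin(a); v=-P[:,0]*np.sin(a)+P[:,1]*np.cos(a)
k=abs(v-np.median(v))<15; uc=(np.percentile(u[k],.5)+np.percentile(u[k],99.5))/2
print("u",np.percentile(u[k],[.5,99.5])); L=[]
for du in(-42,-28,-12,0,12,20,48):
    q=abs(u-uc-du)<3
    if q.sum()>20: L.append((du,q.sum(),*np.percentile(v[q],[1,99]).round(1)))
print(L)
E
```

```text
u [111.49122669 213.86300121]
[(-42, np.int64(372), np.float64(452.5), np.float64(493.9)), (-28, np.int64(374), np.float64(452.5), np.float64(494.1)), (-12, np.int64(384), np.float64(452.4), np.float64(494.2)), (0, np.int64(385), np.float64(452.4), np.float64(494.1)), (12, np.int64(372), np.float64(452.5), np.float64(494.0)), (20, np.int64(374), np.float64(452.5), np.float64(493.7)), (48, np.int64(367), np.float64(452.6), np.float64(494.1))]
```

View pics/w6.png

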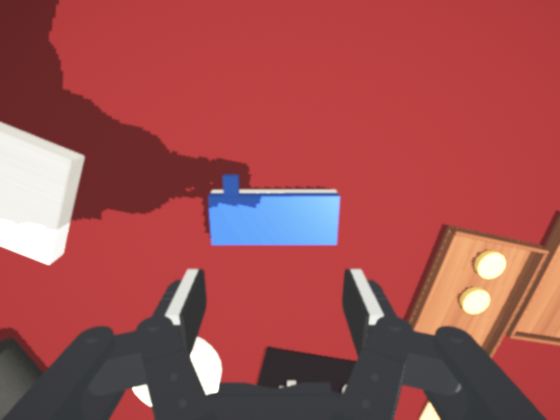

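The shut holder shows as one blue plate at (275,218) with its lug at (231,185). It is level at 20 mm, centred at (497.0,-58.2), angle -77.7°. Next I turn the gripper across its width, tilted 15°, ready for the first quarter turn.

```bash
cat >> h.py <<'E'
def Rp(a,phi,sg=1):
    """closing axis sg*v; tool leaning in the u-z plane by phi (deg)"""
    a=np.radians(a); u=np.array([np.cos(a),np.sin(a),0]); v=np.array([-np.sin(a),np.cos(a),0]); f=np.radians(phi)
    tz=-np.sin(f)*u-np.cos(f)*np.array([0,0,1.]); ty=sg*v; tx=np.cross(ty,tz)
    return R.from_matrix(np.stack([tx,ty,tz],1))
E
python3 - <<'E'
from h import *
go(497,-58.2,110,0,Rp(-77.7,-15,1))
E
```

```text
shift [-10.6  -0.1  17.9] rv [ 0.2044 -0.2073  1.5597] deg 91
```

{"name": "arm_command", "arguments": {"steps": "-10.6 -0.1 18 0.2044 -0.2073 1.5597 0.5;-10.6 -0.1 18 0.2044 -0.2073 1.5597 0.5;-10.6 -0.1 18 0.2044 -0.2073 1.5597 0.5;-10.6 -0.1 18 0.2044 -0.2073 1.5597 0.5;-10.6 -0.1 18 0.2044 -0.2073 1.5597 0.5;-10.6 -0.1 18 0.2044 -0.2073 1.5597 0.5;-10.6 -0.1 18 0.2044 -0.2073 1.5597 0.5;-10.6 -0.1 18 0.2044 -0.2073 1.5597 0.5;-10.6 -0.1 18 0.2044 -0.2073 1.5597 0.5;-10.6 -0.1 18 0.2044 -0.2073 1.5597 0.5;-10.6 -0.1 18 0.2044 -0.2073 1.5597 0.5;-10.6 -0.1 18 0.2044 -0.2073 1.5597 0.5"}}

```text
time_s: 27.65
ee_pos: [0.4969, -0.0579, 0.1095]
tcp_rot: [0.101, 0.622, 0.772, -0.082]
ft_force: [-0.6, 0.7, -0.3]
gripper_width: 0.0644
gripper_force: 0.0
```

```bash
python3 - <<'E'
from h import *
s=st(); print(np.round(s["q"],2)); shut(); go(497,-58.2,4,0,Rp(-77.7,-15,1))
im,d,p=cap("wrist"); W=cloud(d,p)*1000; g=im.astype(int)
m=(g[...,2]>g[...,0]+30)&(W[...,2]>16.5)&(W[...,2]<24)
P=W[m]; a=np.radians(-77.7); u=P[:,0]*np.cos(a)+P[:,1]*np.sin(a); v=-P[:,0]*np.sin(a)+P[:,1]*np.cos(a)
k=abs(u-162.7)<20;print(np.percentile(u,[.5,99.5]),np.percentile(v[k],[.5,99.5]))
E
```

```text
t 27.65 tcp [ 0.4969 -0.0579  0.1095] q [ 0.1014  0.6221  0.772  -0.0823] F [-0.6  0.7 -0.3] w 0.0644 gf 0.0
[ 0.03 -0.1  -0.27  1.36 -0.26  1.38]
blue n 8027 plane [1.1000e-02 1.0000e-03 1.9938e+01] z [17.9 20.  21.2]
[(493.8, -59.0, 104.6, 49.0, -77.7, 20.0, [273.0, 178.0])]
shift [ 27.2   0.  102.2] rv [-0.0003 -0.0002  0.0027] deg 0
[110.92812765 214.10797883] [452.69022349 494.22734364]
```

{"name": "arm_command", "arguments": {"steps": "10 0 40 0 0 0 0.5;19 0 75 0 0 0 0.5;24 0 92 0 0 0 0.5;26 0 99 0 0 0 0.5;27.2 0 102 0 0 0 0.5;27.2 0 102 0 0 0 0.5;27.2 0 102 0 0 0 -1;27.2 0 102 0 0 0 -1;27.2 0 102 0 0 0 -1;27.2 0 102 0 0 0 -1;27.2 0 102 0 0 0 -1;27.2 0 102 0 0 0 -1"}}

```text
time_s: 28.95
ee_pos: [0.4984, -0.0583, 0.007]
tcp_rot: [0.103, 0.622, 0.772, -0.081]
ft_force: [-3.3, 1.3, 6.5]
gripper_width: 0.0405
gripper_force: 60.7
```

```bash
python3 - <<'E'
from h import *
s=st(); shut()
print("up"); go(497,-58.2,75,0,Rp(-77.7,-15,1)); print("tilt");go(497,-58.2,75,0,Rp(-77.7,75,1))
E
```

```text
t 28.95 tcp [ 0.4984 -0.0583  0.007 ] q [ 0.1031  0.6219  0.7721 -0.0809] F [-3.3  1.3  6.5] w 0.0405 gf 60.7
blue n 15863 plane [ 0.0000e+00 -4.0000e-03  1.9972e+01] z [17.  20.  21.1]
[(496.3, -58.1, 105.2, 46.2, -78.6, 20.0, [274.0, 273.0])]
up
shift [-17.2  -1.2 -65.8] rv [ 0.0033  0.001  -0.0005] deg 0
tilt
shift [-17.2  -1.2 -65.8] rv [0.0029 1.5718 0.0022] deg 90
```

{"name": "arm_command", "arguments": {"steps": "-3 0 -11 0 0 0 -1;-9 0 -35 0 0 0 -1;-17 0 -66 0 0 0 -1;-17 0 -66 0 0.15 0 -1;-17 0 -66 0 0.3 0 -1;-17 0 -66 0 0.45 0 -1;-17 0 -66 0 0.6 0 -1;-17 0 -66 0 0.75 0 -1;-17 0 -66 0 0.75 0 -1"}}

```text
time_s: 29.9
ee_pos: [0.4972, -0.0599, 0.0712]
tcp_rot: [-0.191, 0.61, 0.754, 0.152]
ft_force: [-0.4, -0.8, -4.9]
gripper_width: 0.0407
gripper_force: 62.5
```

```bash
python3 - <<'E'
from h import *
s=st(); print(np.round(s["q"],2)); go(497,-58.2,75,0,Rp(-77.7,75,1))
im,d,p=cap("side")
cv2.imwrite("pics/s4c.png",cv2.resize(im[150:320,170:400,::-1],None,fx=3,fy=3))
E
```

```text
t 29.90 tcp [ 0.4972 -0.0599  0.0712] q [-0.1908  0.6099  0.7539  0.1524] F [-0.4 -0.8 -4.9] w 0.0407 gf 62.5
[-0.35  0.22 -0.06  1.57  0.41  0.95]
shift [ 3.3  0.1 -2.6] rv [ 0.001   0.8157 -0.0046] deg 47
```

View pics/s4c.png

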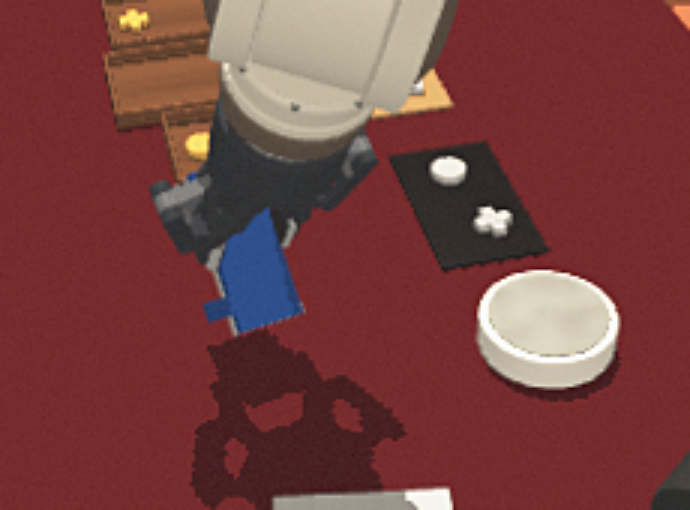

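The holder is held shut and half tilted, with its lug end going down. I'll finish the quarter turn.

{"name": "arm_command", "arguments": {"steps": "3 0 -2.5 0 0.15 0 -1;3 0 -2.5 0 0.3 0 -1;3 0 -2.5 0 0.45 0 -1;3 0 -2.5 0 0.6 0 -1;3 0 -2.5 0 0.75 0 -1;3 0 -2.5 0 0.814 0 -1;3 0 -2.5 0 0.814 0 -1;3 0 -2.5 0 0.814 0 -1"}}

```text
time_s: 30.75
ee_pos: [0.4974, -0.0558, 0.0777]
tcp_rot: [-0.47, 0.499, 0.622, 0.379]
ft_force: [0.3, 1.0, -3.6]
gripper_width: 0.0405
gripper_force: 63.0
```

```bash
python3 - <<'E'
from h import *
s=st(); print(np.round(s["q"],2)); print("down"); go(497,-58.2,60,0,Rp(-77.7,75,1))
for c in("wrist","side"):
    im,d,p=cap(c,"x_"+c); W=cloud(d,p)*1000; g=im.astype(int)
    m=(g[...,2]>g[...,0]+30)&(abs(W[...,0]-495)<70)&(abs(W[...,1]+58)<70)
    P=W[m]; 
    a=np.radians(-77.7); u=(P[:,0]-497)*np.cos(a)+(P[:,1]+58.2)*np.sin(a); v=-(P[:,0]-497)*np.sin(a)+(P[:,1]+58.2)*np.cos(a)
    print(c,len(P),"u",np.percentile(u,[1,50,99]).round(1),"v",np.percentile(v,[1,99]).round(1),"z",np.percentile(P[:,2],[0.5,99]).round(1))
    # plane of the big blue face: u as a function of v,z
    k=abs(u-np.median(u))<8; print("face u=",np.linalg.lstsq(np.c_[v[k],P[k,2]-50,np.ones(k.sum())],u[k],rcond=None)[0].round(3))
E
```

```text
t 30.75 tcp [ 0.4974 -0.0558  0.0777] q [-0.4705  0.4985  0.6216  0.3792] F [ 0.3  1.  -3.6] w 0.0405 gf 63.0
[-0.53  0.84  0.3   2.22  0.79  0.28]
down
shift [-17.7  -1.    2.6] rv [-0.0018  0.0114  0.0029] deg 1
wrist 16326 u [ 1.5 10.8 12. ] v [-20.4  20.6] z [ 27.5 130.1]
face u= [-1.000e-03 -2.100e-02  1.134e+01]
side 10 u [ 9.5 11.3 13.2] v [-20.4 -11.2] z [36.1 45.5]
face u= [-0.426 -0.513  0.012]
```

{"name": "arm_command", "arguments": {"steps": "-10 0 2.7 0 0.018 0 -1;-17 0 4.6 0 0.018 0 -1;-21 0 5.6 0 0.018 0 -1;-23 0 6.2 0 0.018 0 -1;-23 0 6.2 0 0.018 0 -1;-23 0 6.2 0 0.018 0 -1"}}

```text
time_s: 31.45
ee_pos: [0.4974, -0.0564, 0.0536]
tcp_rot: [-0.477, 0.495, 0.616, 0.385]
ft_force: [0.3, -0.3, -4.1]
gripper_width: 0.0402
gripper_force: 63.0
```

```bash
cat >> h.py <<'E'
def stand(cam="wrist",c=(497,-58.2),a=-77.7):
    im,d,p=cap(cam); W=cloud(d,p)*1000; g=im.astype(int)
    m=(g[...,2]>g[...,0]+30)&(abs(W[...,0]-c[0])<70)&(abs(W[...,1]-c[1])<70)
    P=W[m]; a=np.radians(a); u=(P[:,0]-c[0])*np.cos(a)+(P[:,1]-c[1])*np.sin(a); v=-(P[:,0]-c[0])*np.sin(a)+(P[:,1]-c[1])*np.cos(a)
    print(cam,len(P),"u",np.percentile(u,[1,50,99]).round(1),"v",np.percentile(v,[1,99]).round(1),"z",np.percentile(P[:,2],[0.5,99.5]).round(1))
    k=abs(u-np.median(u))<8; print("face u=",np.linalg.lstsq(np.c_[v[k],P[k,2]-50,np.ones(k.sum())],u[k],rcond=None)[0].round(3))
E
python3 - <<'E'
from h import *
s=st(); print(np.round(s["q"],2)); stand()
E
```

```text
t 31.45 tcp [ 0.4974 -0.0564  0.0536] q [-0.477   0.4952  0.6156  0.385 ] F [ 0.3 -0.3 -4.1] w 0.0402 gf 63.0
[-0.53  0.88  0.31  2.21  0.79  0.26]
wrist 16315 u [ 3.2 11.6 13. ] v [-20.6  20.4] z [  3.  105.9]
face u= [ 0.0000e+00 -1.0000e-03  1.1385e+01]
```

Plumb, bottom about 2–3 mm up. I'll set it down gently.

{"name": "arm_command", "arguments": {"steps": "-1 0 0.3 0 0 0 -1;-1.7 0 0.5 0 0 0 -1;-1.7 0 0.5 0 0 0 -1;-1.7 0 0.5 0 0 0 -1"}}

```text
time_s: 31.9
ee_pos: [0.4974, -0.0563, 0.0521]
tcp_rot: [-0.477, 0.495, 0.616, 0.385]
ft_force: [0.2, -0.5, 0.3]
gripper_width: 0.0406
gripper_force: 63.2
```

{"name": "arm_command", "arguments": {"steps": "0 0 0 0 0 0 -1;0 0 0 0 0 0 0.5;0 0 0 0 0 0 0.5;0 0 0 0 0 0 0.5;0 0 0 0 0 0 0.5;0 0 -15 0 0 0 0.5;0 0 -40 0 0 0 0.5;0 0 -60 0 0 0 0.5;0 0 -60 0 0 0 0.5"}}

```text
time_s: 32.8
ee_pos: [0.5048, -0.1092, 0.0612]
tcp_rot: [-0.471, 0.499, 0.617, 0.385]
ft_force: [0.2, -0.3, 0.4]
gripper_width: 0.0645
gripper_force: 0.0
```

```bash
python3 - <<'E'
from h import *
s=st(); print(np.round(s["q"],2)); stand(); 
c=np.array([497,-58.2]);a=np.radians(-77.7);u=np.array([np.cos(a),np.sin(a)])
t=c+60*u; print("up");go(t[0],t[1],250,0,Rp(-77.7,75,1)); print("flip to down over"); go(497,-58.2,250,0,Rp(-77.7,0,1))
print("to B"); t=c-70*u; go(t[0],t[1],200,0,Rp(-77.7,-75,-1))
E
```

```text
t 32.80 tcp [ 0.5048 -0.1092  0.0612] q [-0.4714  0.4995  0.6168  0.3846] F [ 0.2 -0.3  0.4] w 0.0645 gf 0.0
[-0.59  0.95  0.44  2.28  0.74  0.24]
wrist 10416 u [ 2.8 11.  12.3] v [-32.7  20.5] z [  1.3 104.3]
face u= [ 1.5000e-02 -6.0000e-03  1.0881e+01]
up
shift [179.9   3.7 -58. ] rv [0.0078 0.0001 0.001 ] deg 0
flip to down over
shift [195.5   3.3  -0. ] rv [ 0.0073 -1.3089 -0.0042] deg 75
to B
shift [165.3   2.6  80.5] rv [-3.0275 -0.0047  0.8114] deg 180
```

Standing steadily. I go up and over to the other side for the second quarter turn.

{"name": "arm_command", "arguments": {"steps": "48 1 -13 0 0 0 0.5;96 2 -26 0 0 0 0.5;144 3 -40 0 0 0 0.5;180 3.7 -58 0 0 0 0.5;180 3.7 -58 0 -0.15 0 0.5;185 3.7 -45 0 -0.3 0 0.5;190 3.5 -25 0 -0.45 0 0.5;195 3.3 0 0 -0.6 0 0.5;195 3.3 0 0 -0.75 0 0.5;195 3.3 0 0 -0.9 0 0.5;195 3.3 0 0 -1.05 0 0.5;195 3.3 0 0 -1.2 0 0.5"}}

```text
time_s: 34.05
ee_pos: [0.4967, -0.0571, 0.2505]
tcp_rot: [-0.038, 0.629, 0.776, 0.035]
ft_force: [-0.2, 0.1, 0.0]
gripper_width: 0.0639
gripper_force: 0.0
```

```bash
python3 - <<'E'
from h import *
s=st(); print(np.round(s["q"],2)); shut("wrist",60)
c=np.array([497,-58.2]);a=np.radians(-77.7);u=np.array([np.cos(a),np.sin(a)])
t=c-60*u
print("tgt",t);go(t[0],t[1],250,0,Rp(-77.7,0,-1))
E
```

```text
t 34.05 tcp [ 0.4967 -0.0571  0.2505] q [-0.0381  0.6286  0.776   0.0347] F [-0.2  0.1  0. ] w 0.0639 gf 0.0
[-0.17  0.01  0.13  1.72  0.1   1.19]h.py:93: RuntimeWarning: Mean of empty slice.
  n=np.linalg.lstsq(np.c_[P[:,:2]-P[:,:2].mean(0),np.ones(len(P))],P[:,2],rcond=None)[0]
  ret = um.true_divide(
Traceback (most recent call last):
  File "h.py", line 95, in shut
    print("blue n",len(P),"plane",n.round(3),"z",np.percentile(P[:,2],[2,50,98]).round(1)); print(fit(W,m>0,200))
                                                 ~~~~~~~~~~~~~^^^^^^^^^^^^^^^^^^
IndexError: index -1 is out of bounds for axis 0 with size 0
```

{"name": "arm_command", "arguments": {"steps": "40 0 0 0 0 -0.15 0.5;60 0 0 0 0 -0.3 0.5;60 0 0 0 0 -0.45 0.5;60 0 0 0 0 -0.6 0.5;60 0 0 0 0 -0.75 0.5;60 0 0 0 0 -0.9 0.5;60 0 0 0 0 -1.05 0.5;60 0 0 0 0 -1.2 0.5;60 0 0 0 0 -1.35 0.5;60 0 0 0 0 -1.5 0.5;60 0 0 0 0 -1.6 0.5;60 0 0 0 0 -1.6 0.5"}}

```text
time_s: 35.3
ee_pos: [0.484, 0.0011, 0.2555]
tcp_rot: [-0.004, -0.12, 0.991, 0.055]
ft_force: [0.4, -0.2, 0.2]
gripper_width: 0.0638
gripper_force: 0.0
```

```bash
python3 - <<'E'
from h import *
s=st(); print(np.round(s["q"],2))
c=np.array([497,-58.2]);a=np.radians(-77.7);u=np.array([np.cos(a),np.sin(a)])
t=c-100*u
print("tgt",t);go(t[0],t[1],220,0,Rp(-77.7,-30,-1));go(t[0],t[1],180,0,Rp(-77.7,-60,-1))
E
```

```text
t 35.30 tcp [0.484  0.0011 0.2555] q [-0.004  -0.1197  0.9913  0.0551] F [ 0.4 -0.2  0.2] w 0.0638 gf 0.0
[-0.06 -0.04  0.09  1.73  0.11 -0.3 ]
tgt [475.69696137  39.50455744]
shift [-0.9 35.1 39.6] rv [ 0.4867  0.5031 -1.4893] deg 94
shift [-0.7 30.7 79.4] rv [ 0.8839  0.9104 -1.356 ] deg 106
```

{"name": "arm_command", "arguments": {"steps": "0 30 79 0.884 0.910 -1.356 0.5;0 30 79 0.884 0.910 -1.356 0.5;0 30 79 0.884 0.910 -1.356 0.5;0 30 79 0.884 0.910 -1.356 0.5;0 30 79 0.884 0.910 -1.356 0.5;0 30 79 0.884 0.910 -1.356 0.5;0 30 79 0.884 0.910 -1.356 0.5;0 30 79 0.884 0.910 -1.356 0.5;0 30 79 0.884 0.910 -1.356 0.5;0 30 79 0.884 0.910 -1.356 0.5;0 30 79 0.884 0.910 -1.356 0.5;0 30 79 0.884 0.910 -1.356 0.5"}}

```text
time_s: 36.5
ee_pos: [0.4757, 0.0383, 0.1803]
tcp_rot: [0.308, 0.663, -0.566, 0.381]
ft_force: [0.6, -0.3, -0.1]
gripper_width: 0.0643
gripper_force: 0.0
```

```bash
python3 - <<'E'
from h import *
s=st(); print(np.round(s["q"],2))
im,d,p=cap("wrist","w7"); W=cloud(d,p)*1000
c=np.array([497,-58.2]);a=np.radians(-77.7);un=np.array([np.cos(a),np.sin(a)])
u=(W[...,0]-c[0])*un[0]+(W[...,1]-c[1])*un[1]; v=-(W[...,0]-c[0])*un[1]+(W[...,1]-c[1])*un[0]
m=(W[...,2]>10)&(W[...,2]<115)&(abs(u)<40)&(abs(v)<40)
print(m.sum(),"u",np.percentile(u[m],[1,50,99]).round(1),"v",np.percentile(v[m],[1,99]).round(1),"z",np.percentile(W[...,2][m],[1,99]).round(1))
k=m&(u<-4); print("nest face u=",np.linalg.lstsq(np.c_[v[k],W[...,2][k]-50,np.ones(k.sum())],u[k],rcond=None)[0].round(3))
t=c-45*un; print("pre");go(t[0],t[1],80,0,Rp(-77.7,-60,-1)); t=c+4*un;print("grip");go(t[0],t[1],52,0,Rp(-77.7,-60,-1))
E
```

```text
t 36.50 tcp [0.4757 0.0383 0.1803] q [ 0.3078  0.6635 -0.5658  0.3807] F [ 0.6 -0.3 -0.1] w 0.0643 gf 0.0
[ 0.57  0.2  -0.11  1.82 -0.91 -0.88]
217 u [-40.  -34.4 -24.7] v [17.9 39.8] z [18.3 21.4]
nest face u= [   0.296   -1.897 -100.151]
pre
shift [-56.8  -1.7  97.3] rv [ 0.0232  0.0186 -0.0313] deg 2
grip
shift [-55.6  -3.1 153.8] rv [ 0.0232  0.0186 -0.0313] deg 2
```

View pics/w7.png

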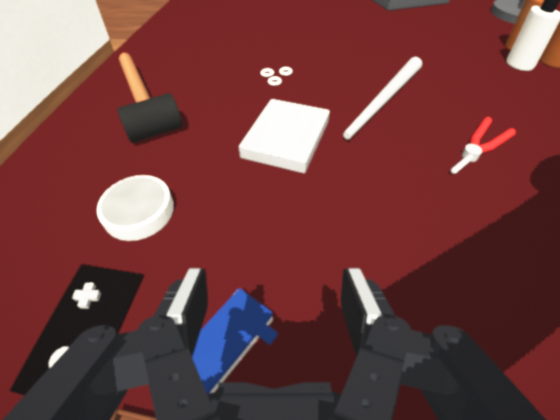

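The holder is now lying flat again, blue up, at about (235,335). It was knocked over or fell after I left it standing. I'll re-measure it and repeat the quarter turn.

```bash
python3 - <<'E'
from h import *
for cam in("wrist","top","side"):
    im,d,p=cap(cam); W=cloud(d,p); g=im.astype(int)
    m=(g[...,2]>g[...,0]+30)&(W[...,2]<.05)&(W[...,2]>.005)&(W[...,0]<.65)&(W[...,1]>-.25)&(W[...,1]<.2)
    P=W[m]*1000
    print(cam,len(P),P.mean(0).round(1) if len(P) else "","z",np.percentile(P[:,2],[5,50,95]).round(1), fit(W,m,30))
t=[500,-30]; go(t[0],t[1],200,0,Rp(-77.7,0,-1))
E
```

```text
wrist 4055 [522.2  18.9  19.8] z [17.6 20.1 21.4] [(522.0, 22.6, 86.6, 58.4, 59.0, 20.1, [229.0, 335.0])]
top 979 [531.9  28.9  19.8] z [16.6 19.8 22.8] [(527.0, 33.0, 103.6, 57.0, 61.3, 19.8, [265.0, 240.0])]
side 735 [527.4  18.7  21.2] z [15.2 21.8 23.7] [(525.0, 30.2, 107.6, 59.5, 61.9, 21.8, [259.0, 225.0])]
shift [ 53.7 -13.4  50.7] rv [ 0.0022 -1.0187 -0.0581] deg 58
```

```bash
python3 - <<'E'
from h import *
go(525,25,150,0,Rp(-118.5,-15,-1))
E
```

```text
shift [-15.9 -45.8  34.7] rv [-0.4247 -0.7198  0.5287] deg 57
```

{"name": "arm_command", "arguments": {"steps": "-16 -46 35 -0.425 -0.72 0.529 0.5;-16 -46 35 -0.425 -0.72 0.529 0.5;-16 -46 35 -0.425 -0.72 0.529 0.5;-16 -46 35 -0.425 -0.72 0.529 0.5;-16 -46 35 -0.425 -0.72 0.529 0.5;-16 -46 35 -0.425 -0.72 0.529 0.5;-16 -46 35 -0.425 -0.72 0.529 0.5;-16 -46 35 -0.425 -0.72 0.529 0.5;-16 -46 35 -0.425 -0.72 0.529 0.5"}}

```text
time_s: 37.6
ee_pos: [0.526, 0.0239, 0.1507]
tcp_rot: [-0.113, -0.507, 0.852, -0.068]
ft_force: [-0.2, 0.2, 0.0]
gripper_width: 0.0641
gripper_force: 0.0
```

```bash
cat >> h.py <<'E'
def plate(blue=True,zlo=16.5,zhi=24,cam="wrist",box=(300,700,-400,200)):
    """pose of the lying shut holder from its upper face; returns centre, angle of the long axis"""
    im,d,p=cap(cam); W=cloud(d,p)*1000; g=im.astype(int)
    col=(g[...,2]>g[...,0]+30) if blue else (g.min(-1)>110)
    m=col&(W[...,2]>zlo)&(W[...,2]<zhi)&(W[...,0]>box[0])&(W[...,0]<box[1])&(W[...,1]>box[2])&(W[...,1]<box[3])
    P=W[m]; c0=np.median(P,0)[:2]
    best=None
    for a in np.arange(-180,0,.25):
        r=np.radians(a); v=-(P[:,0]-c0[0])*np.sin(r)+(P[:,1]-c0[1])*np.cos(r)
        h=np.histogram(v,bins=np.arange(-80,80,1))[0]; s=(h.astype(float)**2).sum()
        if best is None or s>best[0]: best=(s,a)
    a=best[1]; r=np.radians(a); u=P[:,0]*np.cos(r)+P[:,1]*np.sin(r); v=-P[:,0]*np.sin(r)+P[:,1]*np.cos(r)
    um=np.percentile(u,[.5,99.5]); uc=um.mean()
    L=[tuple(np.percentile(v[abs(u-uc-k)<4],[1,99]).round(1)) for k in(-45,-20,-8,8,20,34,45) if (abs(u-uc-k)<4).sum()>20]
    vc=np.median([sum(l)/2 for l in L])
    pl=np.linalg.lstsq(np.c_[P[:,:2]-c0,np.ones(len(P))],P[:,2],rcond=None)[0]
    print("angle",a,"u span %.1f"%(um[1]-um[0]),"v",L,"centre",np.round([uc*np.cos(r)-vc*np.sin(r),uc*np.sin(r)+vc*np.cos(r)],1),"plane",pl.round(3))
E
python3 - <<'E'
from h import *
s=st(); print(np.round(s["q"],2)); plate()
E
```

```text
t 37.60 tcp [0.526  0.0239 0.1507] q [-0.1131 -0.507   0.8518 -0.0678] F [-0.2  0.2  0. ] w 0.0641 gf 0.0
[ 0.16  0.17  0.09  1.65 -0.21 -0.9 ]
angle -118.5 u span 103.6 v [(np.float64(434.3), np.float64(473.9)), (np.float64(434.5), np.float64(475.4)), (np.float64(434.6), np.float64(475.3)), (np.float64(434.7), np.float64(476.1)), (np.float64(434.8), np.float64(475.9)), (np.float64(418.9), np.float64(475.9)), (np.float64(434.9), np.float64(475.7))] centre [532.5  27.3] plane [ 7.0000e-03 -1.0000e-03  2.0157e+01]
```

```bash
python3 - <<'E'
from h import *
go(532.5,27.3,60,0,Rp(-118.5,-30,-1));go(532.5,27.3,8,0,Rp(-118.5,-30,-1))
E
```

```text
shift [-29.1  -4.4  85.6] rv [-0.001   0.2585  0.0018] deg 15
shift [-42.7  -4.4 135.8] rv [-0.001   0.2585  0.0018] deg 15
```

{"name": "arm_command", "arguments": {"steps": "-29 -4.4 40 0 0.15 0 0.5;-29 -4.4 86 0 0.258 0 0.5;-29 -4.4 86 0 0.258 0 0.5;-33 -4.4 100 0 0.258 0 0.5;-39 -4.4 122 0 0.258 0 0.5;-42.7 -4.4 136 0 0.258 0 0.5;-42.7 -4.4 136 0 0.258 0 0.5;-42.7 -4.4 136 0 0.258 0 -1;-42.7 -4.4 136 0 0.258 0 -1;-42.7 -4.4 136 0 0.258 0 -1;-42.7 -4.4 136 0 0.258 0 -1;-42.7 -4.4 136 0 0.258 0 -1"}}

```text
time_s: 38.85
ee_pos: [0.533, 0.0277, 0.0097]
tcp_rot: [-0.221, -0.495, 0.83, -0.133]
ft_force: [-0.7, 1.2, 7.9]
gripper_width: 0.0405
gripper_force: 61.0
```

```bash
python3 - <<'E'
from h import *
s=st(); print(np.round(s["q"],2))
print("up");go(520,15,85,0,Rp(-118.5,-30,-1)); print("t");go(480,-20,90,0,Rp(-85,30,-1))
E
```

```text
t 38.85 tcp [0.533  0.0277 0.0097] q [-0.2206 -0.495   0.8299 -0.1326] F [-0.7  1.2  7.9] w 0.0405 gf 61.0
[ 0.25  0.43  0.06  1.58 -0.38 -0.76]
up
shift [ 52.5   5.3 -56.7] rv [-0.0027  0.0029  0.0015] deg 0
t
shift [ 98.2  23.9 -36.3] rv [-0.0025 -1.014  -0.6087] deg 68
```

{"name": "arm_command", "arguments": {"steps": "6 0 -10 0 0 0 -1;18 0 -32 0 0 0 -1;37 0 -65 0 0 0 -1;60 8 -55 0 -0.14 -0.08 -1;75 12 -50 0 -0.27 -0.16 -1;85 18 -45 0 -0.40 -0.24 -1;98 24 -36 0 -0.53 -0.32 -1;98 24 -36 0 -0.66 -0.40 -1;98 24 -36 0 -0.79 -0.47 -1;98 24 -36 0 -0.91 -0.55 -1;98 24 -36 0 -1.014 -0.609 -1;98 24 -36 0 -1.014 -0.609 -1"}}

```text
time_s: 40.05
ee_pos: [0.4788, -0.0218, 0.0869]
tcp_rot: [-0.175, 0.711, -0.653, -0.192]
ft_force: [-0.2, 0.4, -4.2]
gripper_width: 0.0404
gripper_force: 62.3
```

```bash
python3 - <<'E'
from h import *
s=st(); print(np.round(s["q"],2))
go(480,-20,90,0,Rp(-85,60,-1))
E
```

```text
t 40.05 tcp [ 0.4788 -0.0218  0.0869] q [-0.1749  0.7112 -0.6533 -0.1918] F [-0.2  0.4 -4.2] w 0.0404 gf 62.3
[-0.32  0.1  -0.17  1.53  0.48 -2.03]
shift [-3.  -1.3 -1.8] rv [ 1.00e-04 -5.22e-01 -2.60e-03] deg 30
```

{"name": "arm_command", "arguments": {"steps": "-3 -1 -2 0 -0.14 0 -1;-3 -1 -2 0 -0.28 0 -1;-3 -1 -2 0 -0.42 0 -1;-3 -1 -2 0 -0.522 0 -1;-3 -1 -2 0 -0.522 0 -1;-3 -1 -2 0 -0.522 0 -1"}}

```text
time_s: 40.65
ee_pos: [0.4802, -0.0183, 0.0906]
tcp_rot: [-0.335, 0.64, -0.586, -0.368]
ft_force: [0.5, -0.0, -3.8]
gripper_width: 0.0404
gripper_force: 62.6
```

```bash
python3 - <<'E'
from h import *
s=st(); print(np.round(s["q"],2)); c=np.array(s["ee_pos"][:2])*1000; print(c)
stand("wrist",c,-85)
go(c[0],c[1],66,0,Rp(-85,60,-1))
E
```

```text
t 40.65 tcp [ 0.4802 -0.0183  0.0906] q [-0.335   0.6395 -0.5862 -0.3676] F [ 0.5 -0.  -3.8] w 0.0404 gf 62.6
[-0.48  0.45 -0.01  1.86  0.81 -2.47]
[480.24417872 -18.29192175]
wrist 19966 u [ 8.8 10.7 12.3] v [-33.6  19.5] z [ 39.  136.5]
face u= [ 7.000e-03 -7.000e-03  1.092e+01]
shift [22.2  0.2 12.8] rv [ 0.0014 -0.0069  0.0006] deg 0
```

{"name": "arm_command", "arguments": {"steps": "10 0 6 0 -0.007 0 -1;20 0 11.5 0 -0.007 0 -1;26 0 15 0 -0.007 0 -1;28 0 16.2 0 -0.007 0 -1;28 0 16.2 0 -0.007 0 -1;28 0 16.2 0 -0.007 0 -1"}}

```text
time_s: 41.3
ee_pos: [0.4803, -0.0184, 0.0588]
tcp_rot: [-0.339, 0.638, -0.584, -0.37]
ft_force: [0.1, 0.2, -3.9]
gripper_width: 0.0403
gripper_force: 62.7
```

```bash
python3 - <<'E'
from h import *
s=st(); c=np.array(s["ee_pos"][:2])*1000
stand("wrist",c,-85); im,d,p=cap("side"); W=cloud(d,p)*1000; g=im.astype(int)
m=(g[...,2]>g[...,0]+30)&(abs(W[...,0]-c[0])<50)&(abs(W[...,1]-c[1])<50); print("side blue z",np.percentile(W[m][:,2],[1,99]) if m.sum() else None)
E
```

```text
t 41.30 tcp [ 0.4803 -0.0184  0.0588] q [-0.339   0.6377 -0.5844 -0.3701] F [ 0.1  0.2 -3.9] w 0.0403 gf 62.7
wrist 19967 u [ 8.7 10.6 12.2] v [-33.4  19.6] z [  6.9 104.6]
face u= [7.0000e-03 4.0000e-03 1.0574e+01]
side blue z [ 20.85982779 113.25627396]
```

{"name": "arm_command", "arguments": {"steps": "1.8 0 1 0 0.003 0 -1;3.6 0 2.1 0 0.003 0 -1;3.6 0 2.1 0 0.003 0 -1;3.6 0 2.1 0 0.003 0 -1"}}

```text
time_s: 41.8
ee_pos: [0.4802, -0.0183, 0.0544]
tcp_rot: [-0.338, 0.638, -0.585, -0.369]
ft_force: [0.5, -0.2, -4.4]
gripper_width: 0.0405
gripper_force: 62.7
```

{"name": "arm_command", "arguments": {"steps": "0.9 0 0.5 0 0 0 -1;1.4 0 0.8 0 0 0 -1;1.4 0 0.8 0 0 0 -1;1.4 0 0.8 0 0 0 -1"}}

```text
time_s: 42.2
ee_pos: [0.4802, -0.0184, 0.0528]
tcp_rot: [-0.338, 0.638, -0.585, -0.369]
ft_force: [-0.5, -0.1, -3.9]
gripper_width: 0.0402
gripper_force: 62.7
```

{"name": "arm_command", "arguments": {"steps": "0.5 0 0.3 0 0 0 -1;0.9 0 0.5 0 0 0 -1;0.9 0 0.5 0 0 0 -1;0.9 0 0.5 0 0 0 -1"}}

```text
time_s: 42.6
ee_pos: [0.4803, -0.0183, 0.0527]
tcp_rot: [-0.338, 0.638, -0.585, -0.369]
ft_force: [-2.0, -0.9, 4.7]
gripper_width: 0.0403
gripper_force: 63.3
```

{"name": "arm_command", "arguments": {"steps": "0 0 0 0 0 0 0.5;0 0 0 0 0 0 0.5;0 0 0 0 0 0 0.5;0 0 0 0 0 0 0.5;0 0 0 0 0 0 0.5;0 0 -15 0 0 0 0.5;0 0 -40 0 0 0 0.5;0 0 -70 0 0 0 0.5;0 0 -70 0 0 0 0.5"}}

```text
time_s: 43.5
ee_pos: [0.4863, -0.0812, 0.088]
tcp_rot: [-0.339, 0.638, -0.585, -0.368]
ft_force: [1.0, -0.4, -0.4]
gripper_width: 0.064
gripper_force: 0.0
```

```bash
python3 - <<'E'
from h import *
s=st(); print(np.round(s["q"],2)); stand("wrist",(480.3,-18.3),-85)
c=np.array([480.3,-18.3]);a=np.radians(-85);u=np.array([np.cos(a),np.sin(a)])
t=c+70*u; print("up");go(t[0],t[1],230,0,Rp(-85,60,-1)); print("over");go(c[0],c[1],260,0,Rp(-85,0,-1)); t=c-75*u; print("B pre");go(t[0],t[1],150,0,Rp(-85,-60,-1))
E
```

```text
t 43.50 tcp [ 0.4863 -0.0812  0.088 ] q [-0.3387  0.6382 -0.5854 -0.3678] F [ 1.  -0.4 -0.4] w 0.0640 gf 0.0
[-0.57  0.56  0.12  1.95  0.76 -2.57]
wrist 9879 u [ 8.9 11.1 12.6] v [-33.5  19.5] z [  0.8 102.8]
face u= [9.0000e-03 2.0000e-03 1.1026e+01]
up
shift [-119.9    0.2  -78.4] rv [-0.0018  0.0008 -0.0002] deg 0
over
shift [-180.9    0.3  -32.7] rv [-0.0015  1.048  -0.0011] deg 60
B pre
shift [-123.     0.5   87.2] rv [-9.0000e-04  2.0952e+00 -2.0000e-03] deg 120
```

{"name": "arm_command", "arguments": {"steps": "-40 0 -26 0 0 0 0.5;-80 0 -52 0 0 0 0.5;-120 0 -78 0 0.14 0 0.5;-150 0 -60 0 0.28 0 0.5;-181 0 -33 0 0.43 0 0.5;-181 0 -33 0 0.58 0 0.5;-181 0 -33 0 0.73 0 0.5;-181 0 -33 0 0.88 0 0.5;-181 0 -33 0 1.03 0 0.5;-181 0 0 0 1.18 0 0.5;-181 0 30 0 1.33 0 0.5;-181 0 60 0 1.48 0 0.5"}}

```text
time_s: 44.75
ee_pos: [0.4728, 0.0645, 0.2141]
tcp_rot: [0.144, 0.72, -0.66, 0.161]
ft_force: [1.5, -0.3, -0.6]
gripper_width: 0.0638
gripper_force: 0.0
```

```bash
cat >> h.py <<'E'
def nestface(c,ang,lo=-30,hi=-3):
    im,d,p=cap("wrist"); W=cloud(d,p)*1000; a=np.radians(ang)
    u=(W[...,0]-c[0])*np.cos(a)+(W[...,1]-c[1])*np.sin(a); v=-(W[...,0]-c[0])*np.sin(a)+(W[...,1]-c[1])*np.cos(a)
    m=(W[...,2]>6)&(W[...,2]<115)&(abs(u)<30)&(abs(v)<40)&(im.astype(int).min(-1)>70)
    print("n",m.sum())
    if m.sum()<100: return
    print("u",np.percentile(u[m],[1,50,99]).round(1),"v",np.percentile(v[m],[1,99]).round(1),"z",np.percentile(W[...,2][m],[1,99]).round(1))
    k=m&(u<hi)&(u>lo)&(abs(u-np.median(u[m]))<7); print("face u=",np.linalg.lstsq(np.c_[v[k],W[...,2][k]-50,np.ones(k.sum())],u[k],rcond=None)[0].round(3))
E
python3 - <<'E'
from h import *
s=st(); print(np.round(s["q"],2)); nestface((480.3,-18.3),-85)
c=np.array([480.3,-18.3]);a=np.radians(-85);u=np.array([np.cos(a),np.sin(a)])
t=c-75*u; print("B pre");go(t[0],t[1],130,0,Rp(-85,-60,-1))
E
```

```text
t 44.75 tcp [0.4728 0.0645 0.2141] q [ 0.144   0.7198 -0.6596  0.1613] F [ 1.5 -0.3 -0.6] w 0.0638 gf 0.0
[ 0.38 -0.01 -0.01  1.7  -0.42 -1.25]
n 2031
u [-9.6 -4.9 10.5] v [-34.4  22.7] z [  8.6 105.2]
face u= [-4.000e-03  2.500e-02 -8.661e+00]
B pre
shift [-20.7  -1.5  77.4] rv [-0.0053  0.6025  0.0087] deg 35
```

{"name": "arm_command", "arguments": {"steps": "0 0 0 0 0.14 0 0.5;-5 0 15 0 0.28 0 0.5;-10 0 35 0 0.42 0 0.5;-15 -1 55 0 0.55 0 0.5;-20 -1.5 77 0 0.602 0 0.5;-20 -1.5 77 0 0.602 0 0.5;-20 -1.5 77 0 0.602 0 0.5"}}

```text
time_s: 45.5
ee_pos: [0.4754, 0.0492, 0.1353]
tcp_rot: [0.334, 0.642, -0.587, 0.363]
ft_force: [-0.0, 0.4, -0.0]
gripper_width: 0.0638
gripper_force: 0.0
```

```bash
python3 - <<'E'
from h import *
s=st(); print(np.round(s["q"],2)); nestface((480.3,-18.3),-85)
c=np.array([480.3,-18.3]);a=np.radians(-85);u=np.array([np.cos(a),np.sin(a)])
v=np.array([-u[1],u[0]])
for k,z in((-40,82),(2,56)):
    t=c+k*u; go(t[0],t[1],z,0,Rp(-85,-60,-1))
E
```

```text
t 45.50 tcp [0.4754 0.0492 0.1353] q [ 0.334   0.6417 -0.5871  0.3633] F [-0.   0.4 -0. ] w 0.0638 gf 0.0
[ 0.57  0.33 -0.06  1.85 -0.86 -0.77]
n 4633
u [-10.2  -9.   10.4] v [-21.   22.8] z [  7.2 104.6]
face u= [-4.000e-03  9.000e-03 -8.721e+00]
shift [-32.5   1.5  51.7] rv [-0.0002  0.0163 -0.0006] deg 1
shift [-33.2   1.6 101.1] rv [-0.0002  0.0163 -0.0006] deg 1
```

{"name": "arm_command", "arguments": {"steps": "-32.5 1.5 30 0 0.016 0 0.5;-32.5 1.5 52 0 0.016 0 0.5;-32.5 1.5 75 0 0.016 0 0.5;-32.5 1.5 95 0 0.016 0 0.5;-32.5 1.5 106.5 0 0.016 0 0.5;-32.5 1.5 106.5 0 0.016 0 0.5;-32.5 1.5 106.5 0 0.016 0 0.5;-32.5 1.5 106.5 0 0.016 0 -1;-32.5 1.5 106.5 0 0.016 0 -1;-32.5 1.5 106.5 0 0.016 0 -1;-32.5 1.5 106.5 0 0.016 0 -1;-32.5 1.5 106.5 0 0.016 0 -1"}}

```text
time_s: 46.75
ee_pos: [0.4813, -0.0248, 0.054]
tcp_rot: [0.338, 0.639, -0.584, 0.37]
ft_force: [-2.7, 3.5, 7.6]
gripper_width: 0.0408
gripper_force: 61.6
```

```bash
python3 - <<'E'
from h import *
s=st(); print(np.round(s["q"],2)); nestface((480.3,-18.3),-85)
p=np.array(s["ee_pos"])*1000
print("up");go(p[0],p[1],p[2]+60,0,Rp(-85,-60,-1)); print("t1"); go(490,-100,130,0,Rp(-90,-15,-1))
# block pose from the top camera at start
W=np.load("top0.npy")*1000; im=cv2.imread("pics/top0.png").astype(int)
Ws=np.load("side0.npy")*1000; ims=cv2.imread("pics/side0.png").astype(int)
for W_,i in((W,im),(Ws,ims)):
    m=(i.min(-1)>130)&(W_[...,2]>17)&(W_[...,2]<28)&(W_[...,1]<-200)&(W_[...,0]<.62e3)&(W_[...,0]>420)
    print(cv2.minAreaRect(W_[m][:,:2].astype(np.float32)),np.median(W_[m],0))
E
```

```text
t 46.75 tcp [ 0.4813 -0.0248  0.054 ] q [ 0.338   0.6385 -0.5843  0.3697] F [-2.7  3.5  7.6] w 0.0408 gf 61.6
[ 0.45  0.3  -0.25  1.57 -0.95 -0.92]
n 13775
u [-22.4  -8.7   2.1] v [-26.2  26.1] z [  8.  104.7]
face u= [-3.000e-03  1.000e-02 -8.384e+00]
up
shift [ 52.   -0.  -29.9] rv [-0.0015 -0.0022  0.0004] deg 0
t1
shift [103.6  -2.1  27.7] rv [-0.0558 -0.787   0.072 ] deg 45
((497.90643310546875, -288.35113525390625), (132.31451416015625, 143.79763793945312), 78.48593139648438) [ 517.89601445 -293.16973314   21.19721718]
((496.0492248535156, -292.58636474609375), (132.51321411132812, 144.1435546875), 78.66587829589844) [ 515.33464578 -305.57074512   22.85535243]
```

{"name": "arm_command", "arguments": {"steps": "9 0 -5 0 0 0 -1;26 0 -15 0 0 0 -1;52 0 -30 0 0 0 -1;60 0 -25 -0.01 -0.14 0.01 -1;70 0 -15 -0.02 -0.28 0.025 -1;85 -1 0 -0.03 -0.42 0.04 -1;95 -1 15 -0.04 -0.56 0.05 -1;103 -2 28 -0.05 -0.70 0.06 -1;103 -2 28 -0.056 -0.787 0.072 -1;103 -2 28 -0.056 -0.787 0.072 -1"}}

```text
time_s: 47.8
ee_pos: [0.4893, -0.1024, 0.1297]
tcp_rot: [-0.092, -0.699, 0.703, -0.092]
ft_force: [0.0, 0.8, -3.9]
gripper_width: 0.0407
gripper_force: 61.4
```

```bash
python3 - <<'E'
from h import *
s=st(); print(np.round(s["q"],2))
print("t2"); go(519,-296,130,0,Rp(-101,30,-1))
E
```

```text
t 47.80 tcp [ 0.4893 -0.1024  0.1297] q [-0.0916 -0.6993  0.703  -0.0917] F [ 0.   0.8 -3.9] w 0.0407 gf 61.4
[-0.06 -0.07 -0.2   1.43 -0.26 -1.63]
t2
shift [187.  -30.7  49.4] rv [ 0.0243 -0.7811  0.19  ] deg 46
```

{"name": "arm_command", "arguments": {"steps": "40 -6 10 0.005 -0.13 0.03 -1;80 -13 21 0.01 -0.26 0.06 -1;120 -20 32 0.015 -0.39 0.095 -1;160 -26 42 0.02 -0.52 0.13 -1;187 -31 49 0.024 -0.65 0.16 -1;187 -31 49 0.024 -0.781 0.19 -1;187 -31 49 0.024 -0.781 0.19 -1;187 -31 49 0.024 -0.781 0.19 -1;187 -31 49 0.024 -0.781 0.19 -1"}}

```text
time_s: 48.7
ee_pos: [0.5206, -0.2926, 0.1299]
tcp_rot: [0.197, -0.617, 0.744, 0.164]
ft_force: [-0.4, -0.6, -4.3]
gripper_width: 0.0408
gripper_force: 62.1
```

```bash
python3 - <<'E'
from h import *
s=st(); print(np.round(s["q"],2))
im,d,p=cap("wrist","w8"); W=cloud(d,p)*1000; g=im.astype(int)
# block top
m=(W[...,2]>17)&(W[...,2]<27)&(g.min(-1)>90)&(abs(W[...,0]-519)<110)&(abs(W[...,1]+296)<110)
P=W[m]; print("block pts",m.sum(),cv2.minAreaRect(P[:,:2].astype(np.float32)) if m.sum()>50 else "", np.median(P,0).round(1))
# held holder nest face
t=(W[...,2]>95)&(W[...,2]<200)&(abs(W[...,0]-s["ee_pos"][0]*1000)<70)&(abs(W[...,1]-s["ee_pos"][1]*1000)<70)&(g.min(-1)>130)
P=W[t]; print("held",t.sum(),np.percentile(P,[1,50,99],axis=0).round(1).tolist())
k=abs(P[:,2]-np.median(P[:,2]))<8; c0=P[k].mean(0); print(np.linalg.lstsq(np.c_[P[k,:2]-c0[:2],np.ones(k.sum())],P[k,2],rcond=None)[0].round(3), cv2.minAreaRect(P[k,:2].astype(np.float32)))
print(env.place_of("wrist","block")[:1], env.place_of("wrist","holder")[:1])
E
```

```text
t 48.70 tcp [ 0.5206 -0.2926  0.1299] q [ 0.1967 -0.6173  0.7439  0.1642] F [-0.4 -0.6 -4.3] w 0.0408 gf 62.1
[-0.72  0.44  0.32  1.74  0.44 -2.17]
block pts 24494 ((491.9851989746094, -295.15631103515625), (136.46620178222656, 151.24990844726562), 79.57147216796875) [ 513.  -316.8   21.8]
held 7529 [[497.7, -344.3, 137.5], [520.4, -307.9, 145.2], [546.4, -241.1, 146.2]]
[-2.00000e-03 -8.00000e-03  1.45094e+02] ((526.5675048828125, -291.97137451171875), (106.76720428466797, 53.874122619628906), 81.8282470703125)
[{'centre': [0.5158, -0.2976, 0.0016], 'confidence': 0.84}] [{'centre': [0.5218, -0.2908, 0.1441], 'confidence': 0.84}]
```

View pics/w8.png

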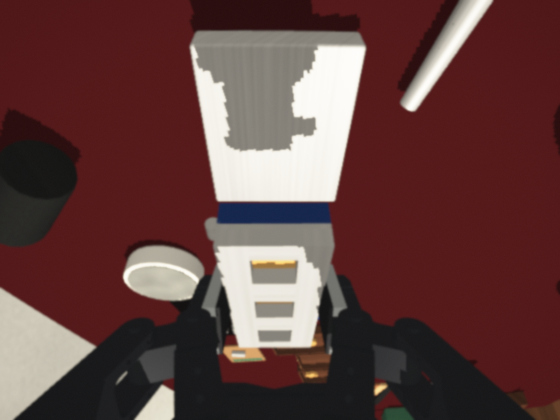

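Windows are up, with brass showing in them at (274,268) and (275,300), and the holder is level above the block at (285,130). Now I measure the block's edges against the holder's.

```bash
cat > blk.py <<'E'
from h import *
def edges(P,lo=-100,hi=-80,name=""):
    c0=np.median(P,0)[:2]; best=None
    for a in np.arange(lo,hi,.25):
        r=np.radians(a); v=-(P[:,0]-c0[0])*np.sin(r)+(P[:,1]-c0[1])*np.cos(r)
        h=np.histogram(v,bins=np.arange(-90,90,1.))[0].astype(float); s=(np.diff(h)**2).sum()
        if best is None or s>best[0]: best=(s,a)
    a=best[1]; r=np.radians(a); u=P[:,0]*np.cos(r)+P[:,1]*np.sin(r); v=-P[:,0]*np.sin(r)+P[:,1]*np.cos(r)
    print(name,"angle",a,"u",np.percentile(u,[.3,50,99.7]).round(1),"v",np.percentile(v,[.3,50,99.7]).round(1)); return r,u,v
def big(m):
    n,l,s,c=cv2.connectedComponentsWithStats(m.astype(np.uint8)); return l==1+s[1:,4].argmax()
def at(r,u,v): return np.round([u*np.cos(r)-v*np.sin(r),u*np.sin(r)+v*np.cos(r)],1)
if __name__=="__main__":
    s=env.read_state(); im,d,p=cap("wrist"); W=cloud(d,p)*1000; g=im.astype(int)
    m=big((W[...,2]>19)&(W[...,2]<25)&(g.min(-1)>70)&(W[...,0]<640))
    r,u,v=edges(W[m],-115,-90,"block"); 
    ue=np.percentile(u,99.7); vc=np.percentile(v,[.3,99.7]); print("centre", at(r,ue-65,vc.mean()),"width",vc[1]-vc[0])
    for nm in("top0","side0"):
        W0=np.load(nm+".npy")*1000; i0=cv2.imread(f"pics/{nm}.png").astype(int)
        m=big((W0[...,2]>18.5)&(W0[...,2]<26)&(i0.min(-1)>100)&(W0[...,1]<-200)&(W0[...,0]<620))
        r2,u,v=edges(W0[m],-115,-90,nm); q=lambda x:np.percentile(x,[.5,99.5]); print("span",np.diff(q(u)),np.diff(q(v)),"c",at(r2,q(u).mean(),q(v).mean()))
    zt=float(s["ee_pos"][2])*1000+15
    m=big((abs(W[...,2]-zt)<4)&(g.min(-1)>100)&(abs(W[...,1]-s["ee_pos"][1]*1000)<90))
    r,u,v=edges(W[m],-115,-90,"holder"); q=lambda x:np.percentile(x,[.5,99.5]); print("span",np.diff(q(u)),np.diff(q(v)),"c",at(r,q(u).mean(),q(v).mean()))
E
python3 blk.py
```

```text
block angle -100.75 u [131.1 214.2 259. ] v [514.3 563.7 612.9]
centre [ 517.5 -295.7] width 98.65303525940544
top0 angle -90.75 u [215.5 286.  354.7] v [464.9 521.3 579.5]
span [136.96011014] [113.90489023] c [ 518.7 -291.7]
side0 angle -104.0 u [ 98.  171.  229.4] v [522.5 573.9 625. ]
span [130.13405369] [101.05848494] c [ 517.3 -297.9]
holder angle -100.5 u [139.6 215.1 244.2] v [539.4 564.7 590.2]
span [103.89584699] [49.15189975] c [ 520.3 -291.8]
```

```bash
python3 - <<'E'
from h import *
s=env.read_state(); p=np.array(s["ee_pos"])*1000; R0=R.from_quat(s["tcp_rot"],scalar_first=True)
for dz in(-70,-98,-1): go(p[0]-2.9*(dz<-1),p[1]-3.7*(dz<-1),p[2]+dz,0,R0)
E
```

```text
shift [38.4  2.2 58.7] rv [0. 0. 0.] deg 0
shift [52.2  2.2 83. ] rv [0. 0. 0.] deg 0
shift [0.5 0.  0.9] rv [0. 0. 0.] deg 0
```

{"name": "arm_command", "arguments": {"steps": "12 2 20 0 0 0 -1;26 2 40 0 0 0 -1;38.4 2.2 58.7 0 0 0 -1;44 2.2 69 0 0 0 -1;49 2.2 77 0 0 0 -1;52 2.2 83 0 0 0 -1;52 2.2 83 0 0 0 -1;52 2.2 83 0 0 0 -1"}}

```text
time_s: 49.7
ee_pos: [0.5175, -0.2974, 0.0322]
tcp_rot: [0.198, -0.616, 0.744, 0.164]
ft_force: [-0.9, 1.3, -4.4]
gripper_width: 0.0405
gripper_force: 62.0
```

```bash
python3 - <<'E'
from blk import *
s=st(); im,d,p=cap("wrist"); W=cloud(d,p)*1000; g=im.astype(int)
zt=float(s["ee_pos"][2])*1000+15
m=big((abs(W[...,2]-zt)<4)&(g.min(-1)>100)&(abs(W[...,1]-s["ee_pos"][1]*1000)<90))
P=W[m];print("z",np.median(P[:,2]),np.linalg.lstsq(np.c_[P[:,:2]-P.mean(0)[:2],np.ones(len(P))],P[:,2],rcond=None)[0].round(4))
r,u,v=edges(P,-115,-90,"holder"); q=lambda x:np.percentile(x,[.5,99.5]); print("span",np.diff(q(u)),np.diff(q(v)),"c",at(r,q(u).mean(),q(v).mean()))
m=big((W[...,2]>19)&(W[...,2]<25)&(g.min(-1)>70)&(W[...,0]<640))
r,u,v=edges(W[m],-115,-90,"block"); ue=np.percentile(u,99.7); vc=np.percentile(v,[.3,99.7]); print("centre", at(r,ue-65,vc.mean()),"width",vc[1]-vc[0],"z",np.median(W[m][:,2]))
E
```

```text
t 49.70 tcp [ 0.5175 -0.2974  0.0322] q [ 0.1982 -0.616   0.7444  0.1645] F [-0.9  1.3 -4.4] w 0.0405 gf 62.0
z 47.42513736680785 [1.30000e-03 3.30000e-03 4.70526e+01]
holder angle -100.75 u [142.6 217.8 247. ] v [537.7 563.3 589.1]
span [103.91821213] [49.91020737] c [ 517.1 -296.6]
block angle -101.25 u [162.5 238.9 254.7] v [516.2 565.  614.7]
centre [ 517.6 -296.4] width 98.4839842646636 z 21.83104854310888
```

Aligned within about 1 mm and 0.5°. I lower the last 5 mm.

{"name": "arm_command", "arguments": {"steps": "1 0 1.8 0 0 0 -1;2 0 3.4 0 0 0 -1;2.3 0 3.9 0 0 0 -1;2.3 0 3.9 0 0 0 -1;2.3 0 3.9 0 0 0 -1"}}

```text
time_s: 50.25
ee_pos: [0.5171, -0.2974, 0.027]
tcp_rot: [0.198, -0.616, 0.745, 0.165]
ft_force: [-0.6, -0.4, -3.0]
gripper_width: 0.0406
gripper_force: 62.2
```

{"name": "arm_command", "arguments": {"steps": "0.3 0 0.5 0 0 0 -1;0.5 0 0.9 0 0 0 -1;0.5 0 0.9 0 0 0 -1;0.5 0 0.9 0 0 0 -1"}}

```text
time_s: 50.65
ee_pos: [0.5172, -0.2974, 0.0268]
tcp_rot: [0.198, -0.616, 0.745, 0.165]
ft_force: [-3.7, 0.2, 6.4]
gripper_width: 0.0407
gripper_force: 63.1
```

{"name": "arm_command", "arguments": {"steps": "0 0 0 0 0 0 0.4;0 0 0 0 0 0 0.4;0 0 0 0 0 0 0.4;0 0 0 0 0 0 0.4;0 0 0 0 0 0 0.4;0 0 -15 0 0 0 0.4;0 0 -45 0 0 0 0.4;0 0 -90 0 0 0 0.4;0 0 -130 0 0 0 0.4;0 0 -130 0 0 0 0.4"}}

```text
time_s: 51.65
ee_pos: [0.5057, -0.364, 0.1435]
tcp_rot: [0.199, -0.616, 0.745, 0.161]
ft_force: [0.5, -0.5, 0.2]
gripper_width: 0.0595
gripper_force: 0.0
```

```bash
python3 - <<'E'
from blk import *
s=st(); im,d,p=cap("wrist","w9"); W=cloud(d,p)*1000; g=im.astype(int)
near=(abs(W[...,0]-517)<110)&(abs(W[...,1]+296)<110)
m=big((abs(W[...,2]-42)<3)&(g.min(-1)>100)&near)
P=W[m];print("z",np.median(P[:,2]),np.linalg.lstsq(np.c_[P[:,:2]-P.mean(0)[:2],np.ones(len(P))],P[:,2],rcond=None)[0].round(4))
r,u,v=edges(P,-115,-90,"holder"); q=lambda x:np.percentile(x,[.5,99.5]); print("span",np.diff(q(u)),np.diff(q(v)),"c",at(r,q(u).mean(),q(v).mean()))
U,V=q(u).mean(),q(v).mean(); uu=W[...,0]*np.cos(r)+W[...,1]*np.sin(r)-U; vv=-W[...,0]*np.sin(r)+W[...,1]*np.cos(r)-V
for k in(-34,0,34):
    t=(abs(uu-k)<6)&(abs(vv)<6); print(k,"window z",np.median(W[...,2][t]).round(1),"rgb",np.median(im[t],0))
m=(W[...,2]>19)&(W[...,2]<25)&(g.min(-1)>70)&near
r,u,v=edges(W[m],-115,-90,"block"); print("span",np.diff(q(u)),np.diff(q(v)),"c",at(r,q(u).mean(),q(v).mean()))
E
```

```text
t 51.65 tcp [ 0.5057 -0.364   0.1435] q [ 0.1985 -0.6161  0.745   0.1612] F [ 0.5 -0.5  0.2] w 0.0595 gf 0.0
z 42.15112316176245 [-1.00000e-04  2.30000e-03  4.20559e+01]
holder angle -100.25 u [148.2 212.7 251.8] v [540.6 561.5 582.4]
span [103.27464602] [41.73841148] c [ 516.9 -296.8]
-34 window z 34.3 rgb [251. 234. 151.]
0 window z 34.0 rgb [253.  237.  150.5]
34 window z 34.2 rgb [254. 242. 152.]
block angle -101.0 u [128.6 221.9 257.3] v [465.1 564.2 614.1]
span [127.95542733] [148.29647572] c [ 493.  -292.6]
```

The holder is flat on the block (top at 42.2 mm), within about 1 mm of centre and 1° of the block's length, with a fob in every window. Handing in.

```bash
python3 -c "
from cell import env
print(env.close_job())"
```

```text
the job is handed in; nothing more can be done
None
```

I handed the job in with all three brass tags in the shut holder, which lies flat on the block, windows up, within about 1 mm of centre and 1° of its length; the standing holder went over once mid-job, so I repeated that quarter turn.

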